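# Put the square bottle back in its tray well and close its click cap

### The job

One of the two square green bottles has been left standing beside the wooden tray with its cap only loosely on. Keep it upright and set it gently down in the empty well of the tray, fully home on the cork pad; then turn its cap clockwise until the cap's slip clutch clicks, stop at the first or second click, and let go. Leave the other bottle and the stacked shot glasses as they are.

Things in the scene. Friction and masses are not known exactly. Their poses are not given: they have to be found in the camera images.
- bottle: bottle to put away: square green glass flask, 56 x 56 mm over its flats, flats up to 118 mm above the base, then a shoulder up to 129 mm and a round 29 mm neck; 0.4 to 0.63 kg with its cap. Origin at the centre of its underside, z along its axis, x and y square to the flats. It stands loose on the cabinet top, left or right of the tray. The top of its cap is 161.5 mm above the origin when screwed home.
- cap_top (a point): centre of the cap's flat top, on the bottle's axis; its axes turn with the cap's shell, a fluted aluminium cylinder 38 mm in diameter reaching 24 mm down from here. It screws down clockwise seen from above, 6 mm a full turn (1 mm per rad), against about 0.04 N m, to a hard stop (home). It starts 0.9 to 2.5 mm above home: 0.9 to 2.6 rad of turning before the clutch slips.
- cap (a joint): the slip clutch in the cap: angle (rad) by which the shell has slipped clockwise on the threaded inner cap, 0 until that is home. Then it slips over a 10-tooth ratchet: clicks near 0.31, 0.94 and 1.57 rad; before each the torque climbs over 0.2 rad to about 0.2 N m, then drops off. Let go before a click, the shell falls back; past it, it goes on to about 0.6 a click. Anticlockwise the shell unscrews the inner cap.
- tray: wooden tray, fixed: base 200 mm (x) by 360 mm (y), 10 mm thick, rim 32 mm high; origin at the centre of its underside. Two square bottle wells, 61 x 61 mm inside and square to the tray, centred at x = 35, y = +110 and y = -110 mm in its frame; well walls 8 mm thick, tops 44 mm above the underside. The shot glasses stand stacked at x = -45, y = 0.
- pad_top (a point): centre of the top of the cork pad (57 mm square, 3 mm thick) in the empty well, 13 mm above the tray's underside and 31 mm below the tops of the well's walls; its axes are the tray's. The bottle's underside rests here when home; the well then keeps the bottle from turning with its cap. The glass bears no more than 45 N against tray or pad.
- bottle_closed: the other square green bottle, same shape and size, cap closed, standing in the other well on its own cork pad. Origin at the centre of that pad's underside; 164.5 mm high from there. To be left alone.
- glass1: lowest of four stacked shot glasses (each 47 mm high, 45 mm across the rim; the stack is 140 mm high). Origin at the centre of its underside. To be left alone.
- glass4: topmost of the four stacked shot glasses; origin at the centre of its underside, 93 mm above that of the lowest. To be left alone.
Not all that is in view belongs to the job. What is shaped like the bottle but purple or yellow is not meant.

How it is judged:
By the outcome, as a careful person would: the job done as asked, in the order asked, and still so for the second after the job is handed in, with the robot touching nothing.
It also fails if it takes over 67 s, if anything falls off the work surface, if the arm or the gripper's body presses on something with over 40 N, if the wrist force passes 120 N, or if a joint passes its speed limit or range.

### The arm

A 6-joint arm with a two-finger parallel gripper is mounted at the origin on the work surface. World frame = base frame: x ahead of the robot, y to its left, z up, the work surface at z = 0. Lengths are in mm, angles in rad, forces in N, time in s.
With the tool pointing down it reaches from about 350 to 975 mm from the base axis. Payload 7.1 kg.
Tool frame: the origin (TCP) lies at the very end of the fingers, on their centre line; the grasp point (between the pads) lies 19 mm behind it; z points along the fingers, y is the direction in which the jaws open and shut (so a half turn about z gives the same grasp; the last joint's range is limited). The gripper opens to 88 mm and grips with 3 to 60 N. Pads are 20 mm wide; open, the fingers measure 115 mm over their backs; the gripper's body (75 mm by 178 mm) begins 61 mm behind the grasp point.
Start: joints at [-1.34, 0.423, 1.63, -0, 1.089, -0.019], TCP at [154.525, -605.58, 222.675] pointing down, gripper open.
Joint ranges: [-3, 3], [-0.9, 2.11], [0.09, 2.58], [-1.31, 4.45], [0.11, 2.69], [-2.54, 2.54]. Speed limits (rad/s): [2.39, 2.39, 3.01, 3.14, 3.14, 3.14].

### API

Orientations are given as a rotation vector (axis times angle).
In Python, from workcell import readout, imaging, close_job gives the robot as it stands.
- The arm moves only by the tool carry_out, never from a script. Its argument "rows" is a list of rows, each a list of 3 entries, a list of its own where there are three numbers: the shift along the tool's x, y, z in m, then the turn, a rotation vector about the tool's x, y, z in rad, then the closure, from 0 (fully open) to 1 (shut). In form: [[[dx, dy, dz], [wx, wy, wz], hand], ...]. A call has 1 to 12 rows; each row shifts and turns the commanded pose from where the row before left it, along the tool's axes as they then stand; what a row does not reach is not made up. A row lasts 1/12 s, in which the tool goes at most 41.7 mm and 7.16 degrees, less where a joint would pass 70% of its speed; a pose out of reach is approached as far as the arm can. A call with a gripper value outside its range is refused whole. The fingers move at their own pace and stop on an object; the grip force is fixed at half the most. Time passes only in rows, so rows that do not move let the fingers close. It gives the time, the measured TCP pose, the force and the opening at its end, in the units of the state.
- readout.get_obs(): the state, without advancing time (a new reading comes with each control period).
- imaging.get_image(name): name is "scene" or "top"; returns the picture (400x640x3 uint8, red, green, blue); there is no depth.
- imaging.camera_params(name): a dict with "fx", "fy", "cx", "cy" (pixels), "k1" (the pictures are not rectified: a ray, as slopes to the right and down, at radius r is drawn at 1 + k1 r^2 times it, then the intrinsics apply), "rvec" (rotation vector, rad) and "tvec" (3), from world to camera coordinates, as OpenCV has them. Camera axes: x right, y down, z forward; pixel columns grow to the right and rows downward; lengths in mm; the calibration is good to about 2 mm. A picture is of the moment at which its call begins. camera_params takes no time and is no camera call.
- close_job(): hands the job in, once; it reports no verdict.
The state is a dict: "t": time; "qpos": joint angles; "qvel": joint speeds; "joint_torque": joint torques, N m; "ee_pos": TCP position; "orientation": TCP orientation; "ft_force": force on the tool from outside, world axes, zero at the start; "moment": the same for the moment, N m; "width": finger opening in mm.
Only numpy, scipy, OpenCV 4.12 (cv2) and the standard library are available. Lean on these libraries where they do the work, as an engineer would, in place of code of your own. Each camera call takes 0.05 s, during which the arm holds its last target.

## Working session

There is one attempt and no reset: what is moved stays moved. The work goes in short steps, Python scripts to look and compute and a tool call to move; the robot and the scene stay as the last step left them, time stands still between calls to the robot, and variables do not carry over. Pictures are saved under pics/ and viewed, and the job is handed in when it is done.

Besides the shell and the picture viewer there is one more tool, called after "Emit:" in YAML: its name, and indented under it one key for each argument. carry_out: Moves the arm, as the interface text tells. Its arguments: {"type":"object","properties":{"rows":{"type":"array","items":{"type":"array"}}},"required":["rows"]}

```bash
mkdir -p pics; ls
python3 - <<'E'
from workcell import readout, imaging
import cv2
print(readout.get_obs())
for n in("scene","top"):
    cv2.imwrite(f"pics/{n}0.png",imaging.get_image(n)[:,:,::-1]); print(imaging.camera_params(n))
E
```

```text
pics
{'t': 0.0, 'qpos': array([-1.33999823e+00,  4.23855112e-01,  1.63072281e+00,  1.24882950e-05,
        1.08859727e+00, -1.89917657e-02]), 'qvel': array([ 0.00078483, -0.00088321, -0.0002818 ,  0.00072334, -0.0005183 ,
        0.00016872]), 'joint_torque': array([-2.65790390e-03, -5.44635057e+01, -2.73667020e+01,  6.40869001e-02,
        2.27375800e-02, -1.06254558e-04]), 'ee_pos': array([ 154.40079062, -605.02974479,  221.87990308]), 'orientation': array([-3.11556059e+00, -3.91144499e-01,  2.45369065e-04]), 'ft_force': array([ 0.70124333, -0.43417125, -1.24599371]), 'moment': array([ 0.04718971,  0.00380566, -0.02195492]), 'width': 88.0516924139453}
{'fx': 450.4969563296888, 'fy': 450.4969563296888, 'cx': 319.87657367635205, 'cy': 199.93181882380773, 'k1': 0.03140772093143786, 'rvec': array([ 1.4217206 ,  1.91322032, -0.98909946]), 'tvec': array([ 203.21588479, -179.83439208, 1691.12731385])}
{'fx': 492.23876792923016, 'fy': 492.23876792923016, 'cx': 313.3458346477544, 'cy': 196.32863146717665, 'k1': -0.04472673985574759, 'rvec': array([ 2.10836095, -2.12193859,  0.20591296]), 'tvec': array([ -34.41941896,  524.19230575, 1266.01819385])}
```

View pics/scene0.png

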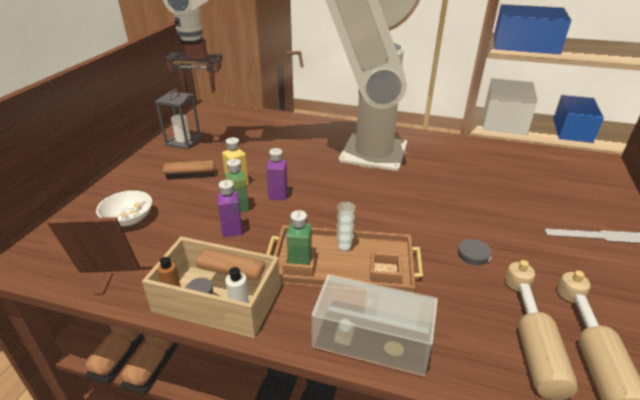

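View pics/top0.png

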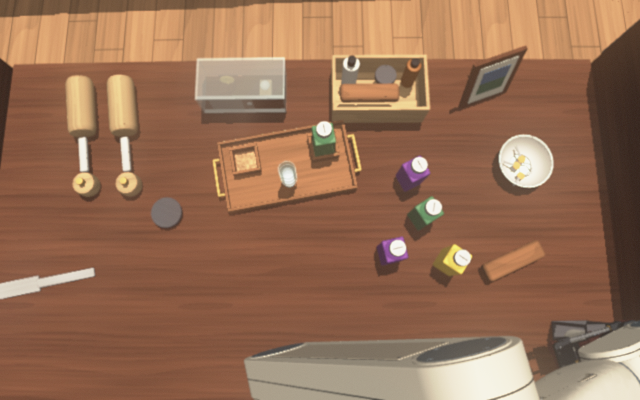

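Candidates in the top picture: the loose green bottle at (430,210), the green one in the tray at (323,138), purple ones at (415,170) and (395,250), and a yellow one at (456,260). I choose the loose green one at (430,210), and check it in a close crop.

```bash
cat > h.py <<'E'
import numpy as np, cv2
from scipy.spatial.transform import Rotation as R
from workcell import readout, imaging
def proj(n,P):
    c=imaging.camera_params(n); P=np.atleast_2d(P).astype(float)
    K=np.array([[c['fx'],0,c['cx']],[0,c['fy'],c['cy']],[0,0,1]])
    return cv2.projectPoints(P,c['rvec'],c['tvec'],K,np.array([c['k1'],0,0,0,0]))[0][:,0]
def ray(n,uv):
    c=imaging.camera_params(n)
    K=np.array([[c['fx'],0,c['cx']],[0,c['fy'],c['cy']],[0,0,1]])
    s=cv2.undistortPoints(np.array([[uv]],float),K,np.array([c['k1'],0,0,0,0]))[0,0]
    Rm=R.from_rotvec(c['rvec']).as_matrix(); o=-Rm.T@c['tvec']
    return o,Rm.T@np.array([s[0],s[1],1])
def atz(n,uv,z):
    o,d=ray(n,uv); return o+d*(z-o[2])/d[2]
def crop(n,im,u0,v0,w,h,s,f,draw=None):
    a=im[v0:v0+h,u0:u0+w,::-1].copy()
    a=cv2.resize(a,None,fx=s,fy=s,interpolation=cv2.INTER_CUBIC)
    if draw is not None:
        for poly,col in draw:
            p=((np.array(poly)-[u0,v0]+.5)*s).astype(np.int32)
            cv2.polylines(a,[p.reshape(-1,1,2)],False,col,1)
    cv2.imwrite(f,a)
E
python3 - <<'E'
from h import *
t=cv2.imread('pics/top0.png')[:,:,::-1]; s=cv2.imread('pics/scene0.png')[:,:,::-1]
crop('top',t,375,145,100,75+60,4,'pics/ct.png')
crop('top',t,205,110,165,110,4,'pics/ctray.png')
crop('scene',s,200,130,110,110,5,'pics/cs.png')
crop('scene',s,260,195,170,110,4,'pics/cst.png')
E
```

```text
(no output)
```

View pics/ct.png

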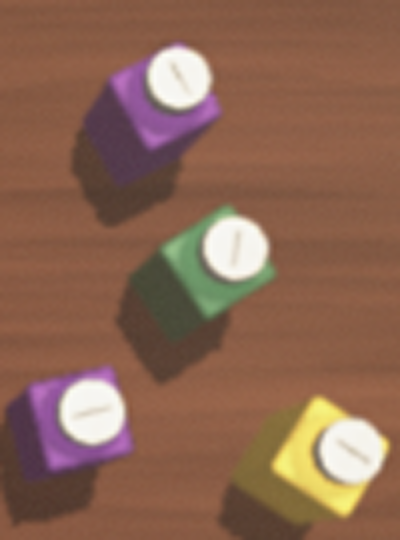

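View pics/ctray.png

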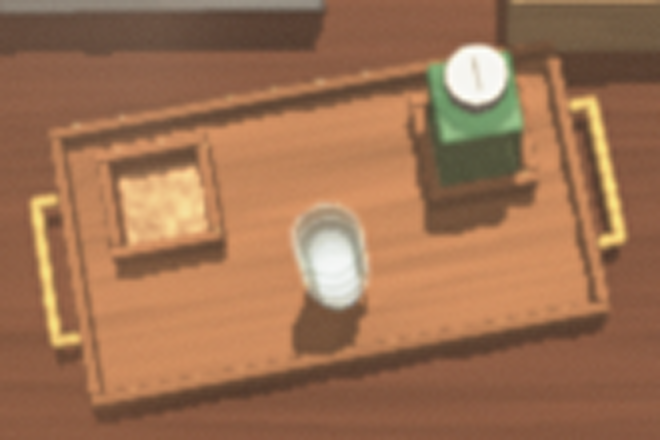

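View pics/cs.png

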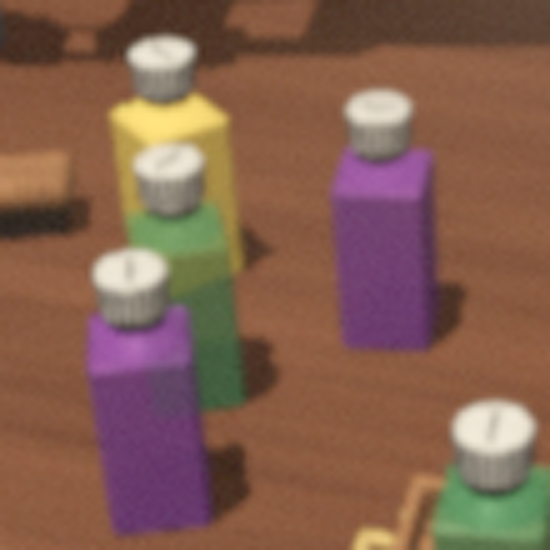

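View pics/cst.png

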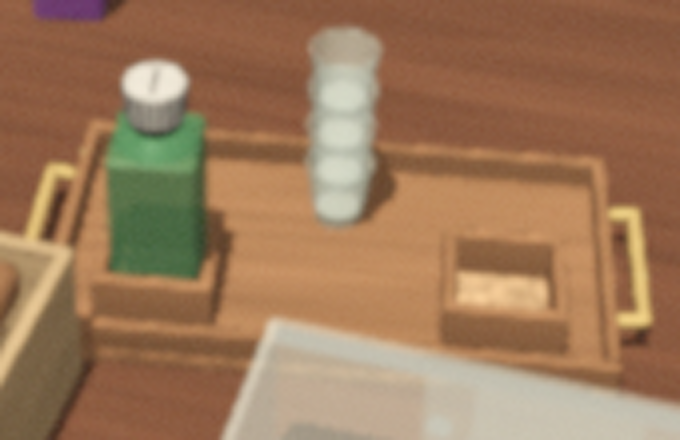

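The crop shows the chosen bottle, with green glass, a white cap centred at about (434,206.5), and shoulder corners at about (432,196.5), (444,212.5), (427,225) and (415,209). The empty well is on the left of the tray, around (246,160). Next I fit poses in both views.

```bash
cat > fit.py <<'E'
from h import *
from scipy.optimize import least_squares
t=cv2.imread('pics/top0.png')[:,:,::-1]; s=cv2.imread('pics/scene0.png')[:,:,::-1]
def T(p,P): 
    P=np.atleast_2d(P).astype(float); c,s_=np.cos(p[2]),np.sin(p[2])
    return np.c_[p[0]+c*P[:,0]-s_*P[:,1],p[1]+s_*P[:,0]+c*P[:,1],P[:,2]]
def C(n,pts,k,o): return np.array(pts,float)/k+o-0.5+0.5/1 -0.5*(1-1/k)*0
ot,os_=[205,110],[260,195]
uv_t=C('top',[(52,132),(552,58),(606,308),(96,404)],4,ot)
tr=[(100,180,32),(100,-180,32),(-100,-180,32),(-100,180,32)]
w=38.5
wt=[(35+w,110+w,44),(35+w,110-w,44),(35-w,110-w,44),(35-w,110+w,44)]
uw_t=C('top',[(100,157),(207,136),(224,240),(113,258)],4,ot)
us=C('scene',[(606,160),(95,122),(445,235),(555,240),(565,348),(443,340)],4,os_)
ps=[(-100,180,32),(-100,-180,32)]
# scene well corners: far = -x side
ps+= [(35-w,110-w,44),(35-w,110+w,44)]
us=us[:4]
P_t=np.array(tr+wt); U_t=np.r_[uv_t,uw_t]
f=lambda p: np.r_[(proj('top',T(p,P_t))-U_t).ravel(),(proj('scene',T(p,ps))-us).ravel()]
r=least_squares(f,[700,0,0.1],loss='soft_l1'); tray=r.x
print('tray',tray,np.round(r.fun.reshape(-1,2),1).tolist())
for n,P,U in(('top',P_t,U_t),('scene',np.array(ps),us)):
    q=least_squares(lambda p:(proj(n,T(p,P))-U).ravel(),tray).x; print(n,q, 'pad',T(q,(35,110,13)))
pad=T(tray,(35,110,13))[0]; print('pad',pad)
# bottle
b=28
bt=[(b,b,118),(b,-b,118),(-b,-b,118),(-b,b,118)]
ub=C('t',[(228,206),(276,270),(207,320),(160,256)],4,[375,145])
cap_t=C('t',[(236,247)],4,[375,145]); cap_s=C('s',[(171,160)],5,[200,130])
br_s=C('s',[(243,407)],5,[200,130])
zc=163.5
print('cap top',atz('top',cap_t[0],zc),'scene',atz('scene',cap_s[0],zc))
def fb(p):
    return np.r_[(proj('top',T(p,bt))-ub).ravel(),(proj('top',T(p,(0,0,zc)))-cap_t).ravel()*2,(proj('scene',T(p,(0,0,zc)))-cap_s).ravel()*2]
c0=atz('top',cap_t[0],zc)
best=min((least_squares(fb,[c0[0],c0[1],a]) for a in(-.6,-.3,0,.3,.6)),key=lambda r:r.cost)
bot=best.x; print('bottle',bot,np.round(best.fun.reshape(-1,2),1).tolist())
sq=lambda p,x,y,h,z:T(p,[(x+h,y+h,z),(x+h,y-h,z),(x-h,y-h,z),(x-h,y+h,z),(x+h,y+h,z)])
circ=lambda p,r,z:T(p,[(r*np.cos(a),r*np.sin(a),z) for a in np.linspace(0,6.29,40)])
def dr(n):
    k=(0,0,255);y=(255,0,0)
    L=[(proj(n,sq(bot,0,0,28,z)),k) for z in(0,118)]+[(proj(n,circ(bot,19,zc)),k)]
    L+=[(proj(n,T(tray,[(100,180,z),(100,-180,z),(-100,-180,z),(-100,180,z),(100,180,z)])),y) for z in(0,32)]
    L+=[(proj(n,sq(tray,35,110,h,z)),k) for h,z in((38.5,44),(30.5,44),(28.5,13))]
    return L
crop('top',t,375,145,100,135,5,'pics/o1.png',dr('top'));crop('top',t,205,110,165,110,4,'pics/o2.png',dr('top'))
crop('scene',s,200,130,110,110,5,'pics/o3.png',dr('scene'));crop('scene',s,260,195,170,110,4,'pics/o4.png',dr('scene'))
# others
for nme,uv in(('p1',(179,78)),('p2',(92,411)),('yel',(351,450))):
    print(nme,atz('top',C('',[uv],4,[375,145])[0],161.5))
cl=C('',[(477,75)],4,ot)[0]; print('closed',atz('top',cl,174.5),'model',T(tray,(35,-110,0)))
E
python3 fit.py
python3 - <<'E'
import cv2,numpy as np
a=[cv2.imread(f'pics/o{i}.png') for i in(1,2,3,4)]
def st(x,y):
    h=max(x.shape[0],y.shape[0]);f=lambda i:cv2.copyMakeBorder(i,0,h-i.shape[0],0,0,0)
    return np.hstack([f(x),f(y)])
cv2.imwrite('pics/oA.png',st(a[0],a[2])[:600,:]);
E
```

```text
tray [6.16518852e+02 3.51974646e+01 1.72695423e-01] [[-0.8, -0.9], [0.9, -4.4], [1.4, 1.5], [-1.6, 0.7], [-1.1, -1.4], [-0.3, -1.0], [-0.2, -0.3], [-0.3, 0.1], [-0.7, -0.7], [-1.4, -1.1], [-0.5, -2.8], [2.0, -1.5]]
top [6.14485917e+02 3.45325497e+01 1.70011817e-01] pad [[630.36997434 148.86844402  13.        ]]
scene [6.21572016e+02 3.56642305e+01 1.58655655e-01] pad [[638.75343823 149.81237431  13.        ]]
pad [632.0960201  149.57557366  13.        ]
cap top [ 473.58496594 -332.45344883  163.5       ] scene [ 471.48521337 -330.41571938  163.5       ]
bottle [ 472.33440067 -331.52197464   -0.96663125] [[-0.6, -1.2], [0.9, 0.6], [0.7, 0.7], [-1.0, -1.3], [-0.7, 1.0], [-1.0, 0.2]]
p1 [ 580.84891787 -303.22238877  161.5       ]
p2 [ 374.52728976 -240.8538447   161.5       ]
yel [ 349.79376048 -395.733143    161.5       ]
closed [671.12531842 -66.46402317 174.5       ] model [[669.90044585 -67.15196357   0.        ]]
```

View pics/o1.png

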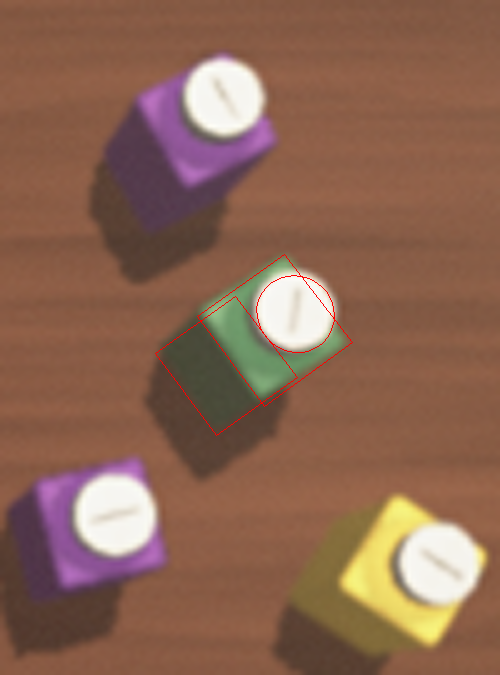

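View pics/o2.png

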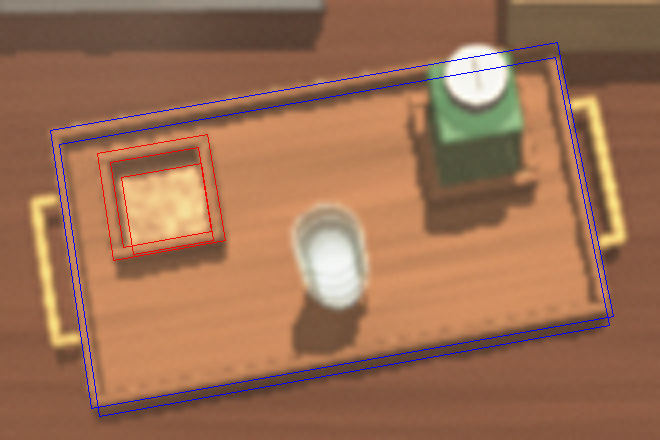

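View pics/o3.png

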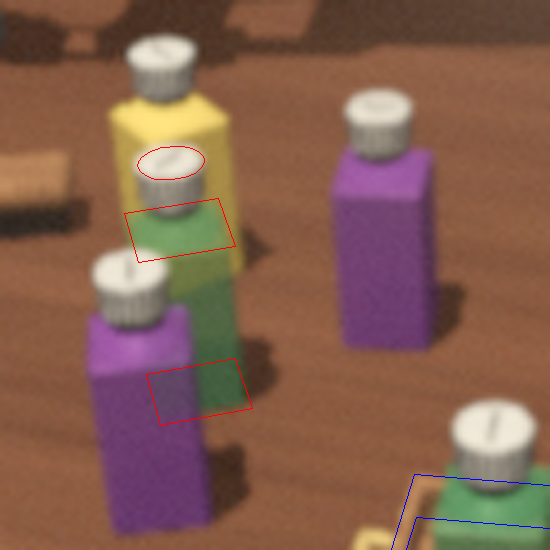

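View pics/o4.png

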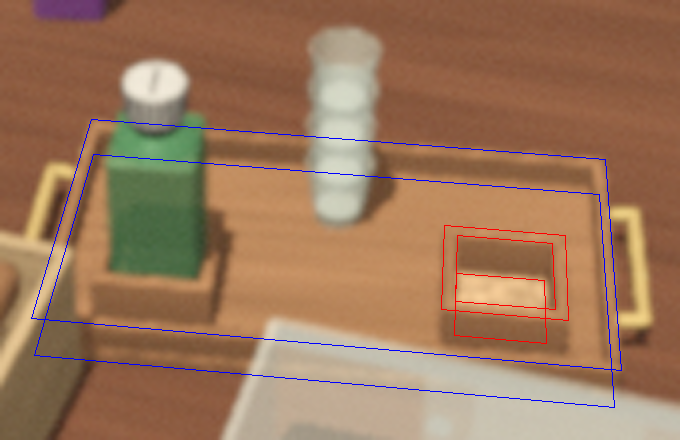

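Run:
```python
from h import *
t=cv2.imread('pics/top0.png')[:,:,::-1]; s=cv2.imread('pics/scene0.png')[:,:,::-1]
crop('t',t,212,132,60,60,10,'pics/z1.png'); crop('s',s,360,240,70,50,10,'pics/z2.png'); crop('t',t,300,110,70,60,10,'pics/z3.png')
```

```text
(no output)
```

View pics/z1.png

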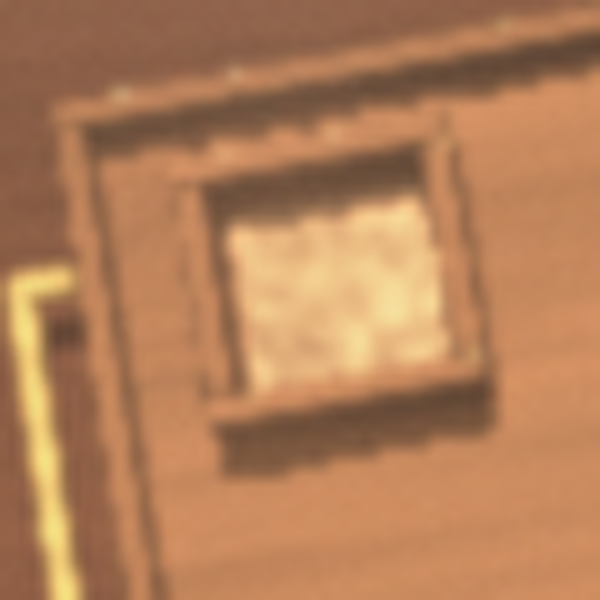

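View pics/z2.png

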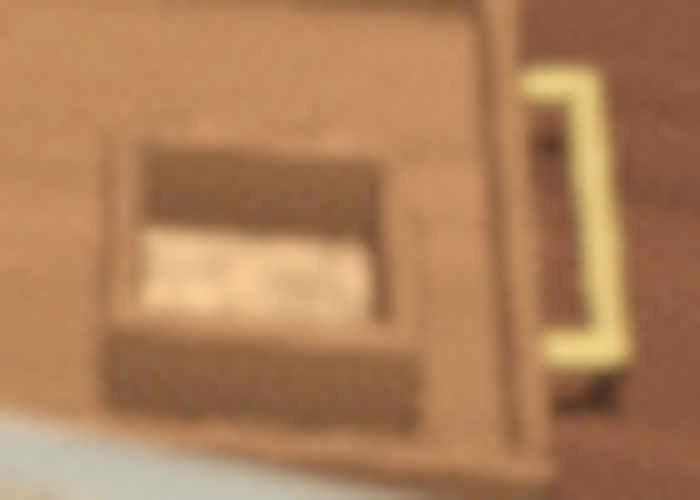

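View pics/z3.png

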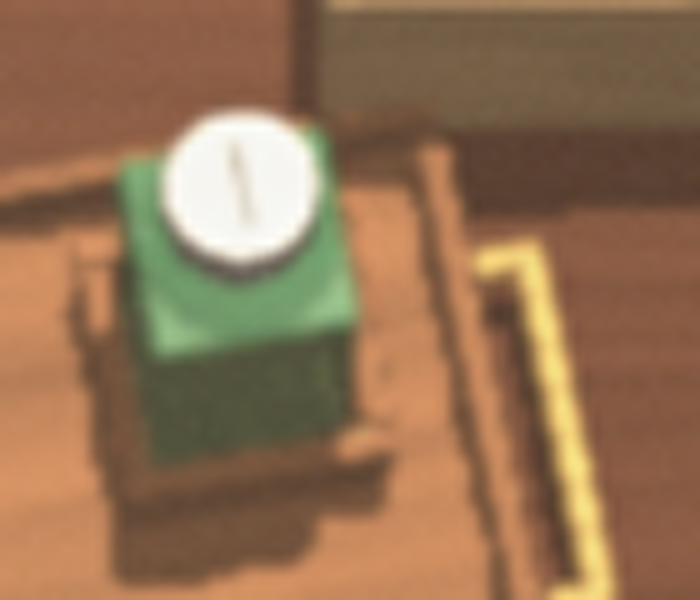

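```bash
cat > fit2.py <<'E'
from h import *
from scipy.optimize import least_squares
def T(p,P): 
    P=np.atleast_2d(P).astype(float); c,s_=np.cos(p[2]),np.sin(p[2])
    return np.c_[p[0]+c*P[:,0]-s_*P[:,1],p[1]+s_*P[:,0]+c*P[:,1],P[:,2]]
t=cv2.imread('pics/top0.png')[:,:,::-1]; s=cv2.imread('pics/scene0.png')[:,:,::-1]
q=lambda w:[(35+w,110+w,44),(35+w,110-w,44),(35-w,110-w,44),(35-w,110+w,44)]
Pt=q(38.5)+q(30.5); Ut=np.array([(175,170),(440,125),(490,362),(213,410),(207,185),(420,150),(460,360),(240,393)])/10+[212,132]-.5+.05
# scene: far-left=(-x,-y), far-right=(-x,+y), near-right, near-left
g=lambda w:[(35-w,110-w,44),(35-w,110+w,44),(35+w,110+w,44),(35+w,110-w,44)]
Ps=g(38.5)+g(30.5); Us=np.array([(108,133),(410,155),(422,352),(106,330),(143,148),(383,163),(392,330),(140,312)])/10+[360,240]-.5+.05
ft=lambda p:(proj('top',T(p,Pt))-Ut).ravel(); fs=lambda p:(proj('scene',T(p,Ps))-Us).ravel()
p0=[616,35,.172]
for n,f in(('t',ft),('s',fs),('both',lambda p:np.r_[ft(p),fs(p)])):
    r=least_squares(f,p0); print(n,r.x,'pad',T(r.x,(35,110,13))[0],'rms',np.sqrt(np.mean(r.fun**2))); print(np.round(r.fun.reshape(-1,2),1).tolist())
tray=r.x
L=lambda n:[(proj(n,np.vstack([T(tray,a),T(tray,a)[:1]])),(255,0,0)) for a in (q(38.5),q(30.5))]
crop('t',t,212,132,60,60,9,'pics/y1.png',L('top')); crop('s',s,360,240,70,50,9,'pics/y2.png',L('scene'))
E
python3 fit2.py
```

```text
t [6.18090314e+02 3.56291886e+01 1.79085113e-01] pad [632.9363285  150.10449537  13.        ] rms 0.7769079414214402
[[-0.4, -0.9], [0.6, -1.4], [0.2, 1.5], [0.0, 1.8], [-0.3, -0.1], [0.2, -0.6], [-0.2, -0.6], [-0.2, 0.2]]
s [6.21408607e+02 3.57361433e+01 1.86751733e-01] pad [635.37655533 150.32190342  13.        ] rms 0.39569925677433254
[[0.2, -0.9], [0.1, -0.9], [0.3, 0.7], [0.1, 0.4], [-0.2, -0.1], [-0.2, 0.2], [-0.2, 0.3], [-0.0, 0.1]]
both [6.19428417e+02 3.56806011e+01 1.82791795e-01] pad [633.85000637 150.21015082  13.        ] rms 0.6719653276536023
[[-0.5, -1.1], [0.6, -1.7], [0.2, 1.1], [0.1, 1.5], [-0.3, -0.4], [0.2, -1.0], [-0.2, -0.9], [-0.2, -0.1], [0.4, -1.3], [0.2, -1.2], [0.2, 0.3], [0.1, -0.1], [-0.1, -0.5], [-0.1, -0.2], [-0.2, -0.1], [-0.0, -0.3]]
```

View pics/y1.png

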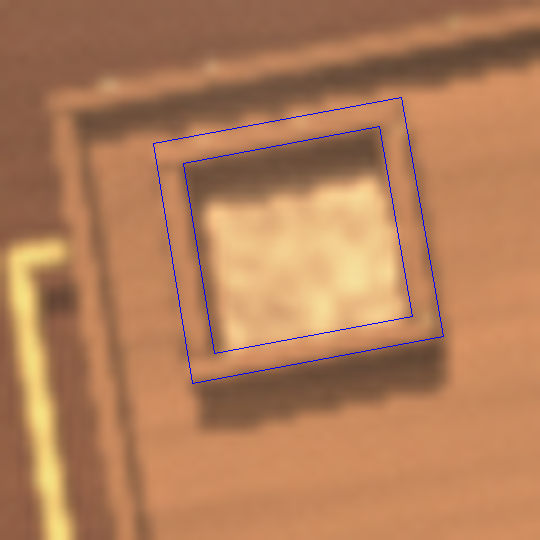

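View pics/y2.png

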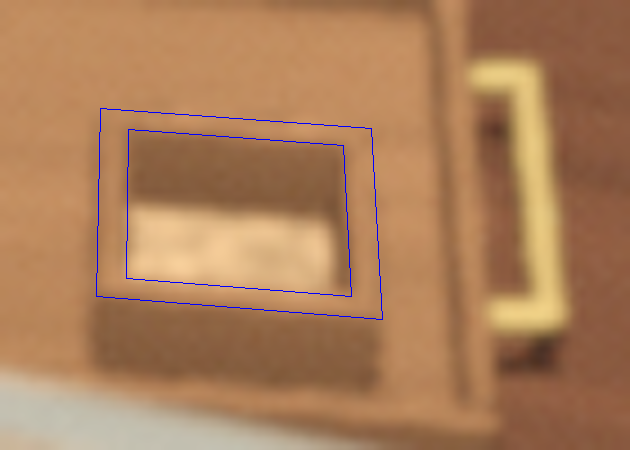

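```bash
cat > plan.py <<'E'
import sys
from h import *
# usage: plan.py x y z jawyaw  -> turn about tool z first, then shift in tool axes after turn (mm)
x,y,z,jy=map(float,sys.argv[1:5])
o=readout.get_obs(); Rm=R.from_rotvec(o['orientation']).as_matrix()
j=np.arctan2(Rm[1,1],Rm[0,1]); d=(jy-j+np.pi/2)%np.pi-np.pi/2
if len(sys.argv)>5: d+=float(sys.argv[5])*np.pi
Rn=Rm@R.from_rotvec([0,0,-d]).as_matrix()
v=np.array([x,y,z])-o['ee_pos']
print('t',round(o['t'],2),'pos',np.round(o['ee_pos'],1),'jaw',round(j,4),'tilt',np.round(Rm[:2,2],4),'w',round(o['width'],1),'q',np.round(o['qpos'],2))
print('F',np.round(o['ft_force'],1),'M',np.round(o['moment'],3))
print('turn tool z',round(-d,4),'shift after turn',np.round(Rn.T@v,1),'now',np.round(Rm.T@v,1))
E
python3 plan.py 472.5 -331.5 221.9 -0.967
```

```text
t 0.1 pos [ 154.4 -605.1  222. ] jaw -1.3209 tilt [-0.0003  0.0014] w 88.0 q [-1.34  0.42  1.63 -0.    1.09 -0.02]
F [ 0.2 -0.4  0.1] M [-0.017 -0.006  0.01 ]
turn tool z -0.3539 shift after turn [ 4.172e+02 -4.460e+01  4.000e-01] now [ 375.8 -186.4    0.4]
```

Emit:
carry_out:
  rows:
    - [[0, 0, 0], [0, 0, -0.0885], 0]
    - [[0, 0, 0], [0, 0, -0.0885], 0]
    - [[0, 0, 0], [0, 0, -0.0885], 0]
    - [[0, 0, 0], [0, 0, -0.0885], 0]
    - [[0.015, -0.002, 0], [0, 0, 0], 0]
    - [[0.028, -0.003, 0], [0, 0, 0], 0]
    - [[0.03, -0.003, 0], [0, 0, 0], 0]
    - [[0.03, -0.003, 0], [0, 0, 0], 0]
    - [[0.03, -0.003, 0], [0, 0, 0], 0]
    - [[0.03, -0.003, 0], [0, 0, 0], 0]
    - [[0.03, -0.003, 0], [0, 0, 0], 0]
    - [[0.03, -0.003, 0], [0, 0, 0], 0]

```text
t: 1.1
ee_pos: [326.3, -457.8, 222.5]
orientation: [-3.0, -0.929, -0.0]
ft_force: [-0.2, 0.3, 0.0]
width: 88.2
```

Emit:
carry_out:
  rows:
    - [[0.03, -0.0035, 0], [0, 0, 0], 0]
    - [[0.03, -0.0035, 0], [0, 0, 0], 0]
    - [[0.03, -0.0035, 0], [0, 0, 0], 0]
    - [[0.03, -0.0035, 0], [0, 0, 0], 0]
    - [[0.03, -0.003, 0], [0, 0, 0], 0]
    - [[0.025, -0.003, 0], [0, 0, 0], 0]
    - [[0.015, -0.002, 0], [0, 0, 0], 0]
    - [[0.004, 0, 0], [0, 0, 0], 0]
    - [[0, 0, 0], [0, 0, 0], 0]
    - [[0, 0, 0], [0, 0, 0], 0]
    - [[0, 0, 0], [0, 0, 0], 0]

```text
t: 2.02
ee_pos: [471.5, -332.1, 222.6]
orientation: [-3.0, -0.932, 0.001]
ft_force: [-0.1, -0.2, -0.3]
width: 88.0
```

```bash
python3 plan.py 472.5 -331.5 90 -0.967
python3 - <<'E'
from h import *
t=imaging.get_image('top'); s=imaging.get_image('scene')
cv2.imwrite('pics/top1.png',t[:,:,::-1]);cv2.imwrite('pics/scene1.png',s[:,:,::-1])
crop('t',t,365,120,130,150,4,'pics/t1.png'); crop('s',s,190,90,130,130,4,'pics/s1.png')
E
```

```text
t 2.02 pos [ 471.5 -332.1  222.6] jaw -0.9685 tilt [-0.0005  0.0001] w 88.0 q [-0.63  0.35  1.74 -0.    1.05  0.33]
F [-0.1 -0.2 -0.3] M [-0.031  0.003  0.002]
turn tool z -0.0015 shift after turn [1.200e+00 1.000e-01 1.326e+02] now [1.200e+00 1.000e-01 1.326e+02]
```

View pics/t1.png

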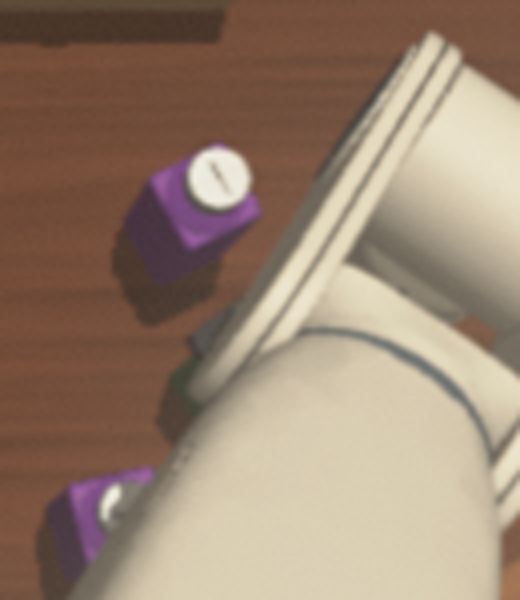

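View pics/s1.png

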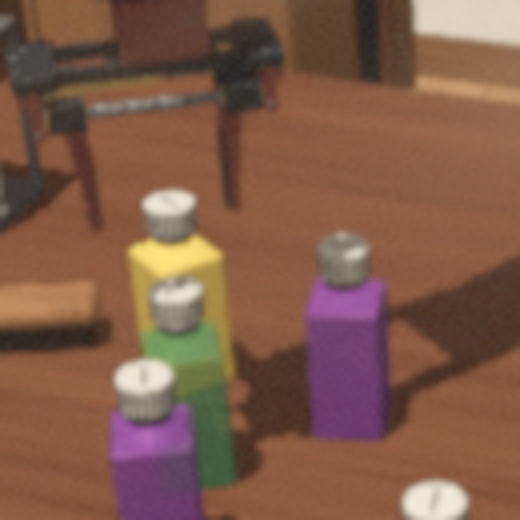

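The scene crop shows the fingertips at about (214,147) and (248,141), straddling the green bottle, whose cap is at (234,161). The arm hides the bottle in the top view. I check that the tips agree with the calibration.

Run:
```python
from h import *
p=np.array([471.5,-332.1,222.6]); j=np.array([np.cos(-.9685),np.sin(-.9685),0])
for h in(0,44,57.5,-44,-57.5): print(h,proj('scene',p+h*j)[0].round(1), ((proj('scene',p+h*j)[0]-[190,90])*4).round())
print(proj('scene',[472.5,-331.5,163.5]))
```

```text
0 [231.4 143.7] [166. 215.]
44 [215.6 145.9] [102. 224.]
57.5 [210.7 146.6] [ 83. 226.]
-44 [247.  141.5] [228. 206.]
-57.5 [251.7 140.9] [247. 204.]
[[233.70301761 162.11388771]]
```

Emit:
carry_out:
  rows:
    - [[0.001, 0, 0.01], [0, 0, 0], 0]
    - [[0, 0, 0.018], [0, 0, 0], 0]
    - [[0, 0, 0.02], [0, 0, 0], 0]
    - [[0, 0, 0.02], [0, 0, 0], 0]
    - [[0, 0, 0.02], [0, 0, 0], 0]
    - [[0, 0, 0.018], [0, 0, 0], 0]
    - [[0, 0, 0.014], [0, 0, 0], 0]
    - [[0, 0, 0.008], [0, 0, 0], 0]
    - [[0, 0, 0.0045], [0, 0, 0], 0]
    - [[0, 0, 0], [0, 0, 0], 0]
    - [[0, 0, 0], [0, 0, 0], 0]

```text
t: 3.03
ee_pos: [473.2, -331.5, 90.4]
orientation: [2.999, 0.933, 0.0]
ft_force: [1.0, -0.3, 0.4]
width: 87.5
```

```bash
python3 plan.py 472.5 -331.5 90 -0.967
python3 - <<'E'
from h import *
s=imaging.get_image('scene')
crop('s',s,190,90,130,130,4,'pics/s2.png')
E
```

```text
t 3.03 pos [ 473.2 -331.5   90.4] jaw -0.9673 tilt [ 0.0004 -0.0002] w 87.5 q [-0.63  0.54  1.82  0.    0.79  0.34]
F [ 1.  -0.3  0.4] M [-0.028 -0.054 -0.006]
turn tool z -0.0003 shift after turn [-0.6 -0.4  0.4] now [-0.6 -0.4  0.4]
```

View pics/s2.png

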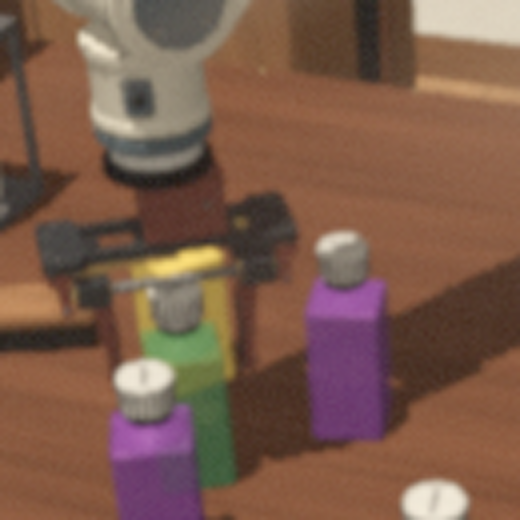

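The fingers stand either side of the green bottle (cap at about (234,166)), and nothing else is between them. Now I close the gripper.

Emit:
carry_out:
  rows:
    - [[0, 0, 0], [0, 0, 0], 0.2]
    - [[0, 0, 0], [0, 0, 0], 0.25]
    - [[0, 0, 0], [0, 0, 0], 0.3]
    - [[0, 0, 0], [0, 0, 0], 0.35]
    - [[0, 0, 0], [0, 0, 0], 0.4]
    - [[0, 0, 0], [0, 0, 0], 0.5]
    - [[0, 0, 0], [0, 0, 0], 0.6]
    - [[0, 0, 0], [0, 0, 0], 1]
    - [[0, 0, 0], [0, 0, 0], 1]
    - [[0, 0, 0], [0, 0, 0], 1]

```text
t: 3.92
ee_pos: [473.1, -331.2, 90.4]
orientation: [-2.999, -0.934, 0.0]
ft_force: [-0.9, 1.4, 6.5]
width: 56.1
```

```bash
python3 plan.py 472.5 -331.5 90 -0.967
```

```text
t 3.92 pos [ 473.1 -331.2   90.4] jaw -0.9669 tilt [-0.  0.] w 56.1 q [-0.63  0.54  1.82  0.    0.79  0.34]
F [-0.9  1.4  6.5] M [0.154 0.135 0.006]
turn tool z 0.0001 shift after turn [-0.6 -0.1  0.4] now [-0.6 -0.1  0.4]
```

Emit:
carry_out:
  rows:
    - [[0, 0, -0.002], [0, 0, 0], 1]
    - [[0, 0, -0.004], [0, 0, 0], 1]
    - [[0, 0, -0.008], [0, 0, 0], 1]
    - [[0, 0, -0.012], [0, 0, 0], 1]
    - [[0, 0, -0.016], [0, 0, 0], 1]
    - [[0, 0, -0.018], [0, 0, 0], 1]
    - [[0, 0, -0.018], [0, 0, 0], 1]
    - [[0, 0, -0.012], [0, 0, 0], 1]
    - [[0, 0, -0.006], [0, 0, 0], 1]
    - [[0, 0, -0.002], [0, 0, 0], 1]
    - [[0, 0, 0], [0, 0, 0], 1]
    - [[0, 0, 0], [0, 0, 0], 1]

```text
t: 4.92
ee_pos: [472.6, -330.8, 187.4]
orientation: [-2.998, -0.934, 0.001]
ft_force: [-0.2, 0.1, -4.9]
width: 56.6
```

```bash
python3 plan.py 633.5 150.2 280 0.175
python3 - <<'E'
from h import *
s=imaging.get_image('scene')
crop('s',s,190,60,130,150,4,'pics/s3.png')
E
```

```text
t 4.92 pos [ 472.6 -330.8  187.4] jaw -0.9669 tilt [-0.0011  0.0008] w 56.6 q [-0.63  0.4   1.76 -0.    0.98  0.34]
F [-0.2  0.1 -4.9] M [-0.004 -0.023  0.017]
turn tool z -1.1419 shift after turn [445.8 242.1 -92.4] now [ 405.6 -304.7  -92.4]
```

View pics/s3.png

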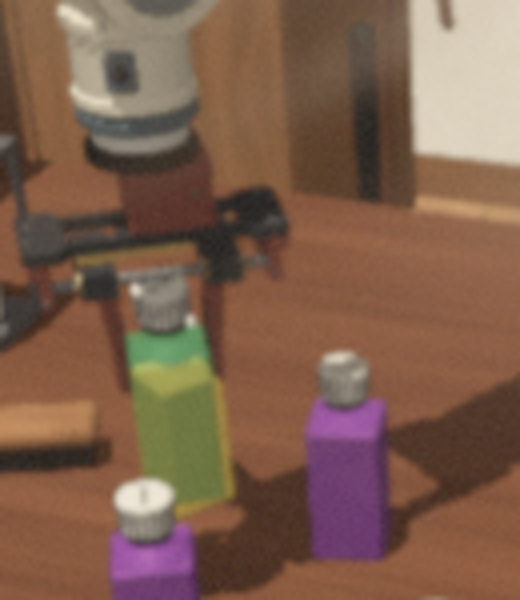

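Emit:
carry_out:
  rows:
    - [[0, 0, -0.005], [0, 0, 0.03], 1]
    - [[0, 0, -0.014], [0, 0, 0.06], 1]
    - [[0, 0, -0.018], [0, 0, 0.08], 1]
    - [[0, 0, -0.018], [0, 0, 0.08], 1]
    - [[0, 0, -0.018], [0, 0, 0.08], 1]
    - [[0, 0, -0.016], [0, 0, 0.06], 1]
    - [[0, 0, -0.01], [0, 0, 0.039], 1]
    - [[0, 0, -0.004], [0, 0, 0], 1]
    - [[0, 0, 0], [0, 0, 0], 1]

```text
t: 5.72
ee_pos: [473.2, -331.3, 291.3]
orientation: [3.129, 0.276, 0.001]
ft_force: [0.3, -0.4, -5.1]
width: 56.5
```

```bash
python3 plan.py 633.5 150.2 290 -1.396
```

```text
t 5.72 pos [ 473.2 -331.3  291.3] jaw -1.3947 tilt [ 0.0004 -0.0002] w 56.5 q [-0.63  0.28  1.67  0.    1.19  0.76]
F [ 0.3 -0.4 -5.1] M [-0.009  0.008  0.005]
turn tool z 0.0013 shift after turn [ 241.6 -446.3    1.2] now [ 242.2 -446.     1.2]
```

Emit:
carry_out:
  rows:
    - [[0.0036, -0.0066, 0], [0, 0, 0], 1]
    - [[0.0072, -0.0133, 0], [0, 0, 0], 1]
    - [[0.0102, -0.0188, 0], [0, 0, 0], 1]
    - [[0.012, -0.0221, 0], [0, 0, 0], 1]
    - [[0.012, -0.0221, 0], [0, 0, 0], 1]
    - [[0.012, -0.0221, 0], [0, 0, 0], 1]
    - [[0.012, -0.0221, 0], [0, 0, 0], 1]
    - [[0.012, -0.0221, 0], [0, 0, 0], 1]
    - [[0.012, -0.0221, 0], [0, 0, 0], 1]
    - [[0.012, -0.0221, 0], [0, 0, 0], 1]
    - [[0.012, -0.0221, 0], [0, 0, 0], 1]
    - [[0.012, -0.0221, 0], [0, 0, 0], 1]

```text
t: 6.72
ee_pos: [558.2, -72.9, 289.6]
orientation: [-3.129, -0.276, 0.004]
ft_force: [0.3, -0.0, -4.1]
width: 56.4
```

Emit:
carry_out:
  rows:
    - [[0.012, -0.0221, 0], [0, 0, 0], 1]
    - [[0.012, -0.0221, 0], [0, 0, 0], 1]
    - [[0.012, -0.0221, 0], [0, 0, 0], 1]
    - [[0.012, -0.0221, 0], [0, 0, 0], 1]
    - [[0.012, -0.0221, 0], [0, 0, 0], 1]
    - [[0.012, -0.0221, 0], [0, 0, 0], 1]
    - [[0.012, -0.0221, 0], [0, 0, 0], 1]
    - [[0.0102, -0.0188, 0], [0, 0, 0], 1]
    - [[0.0072, -0.0133, 0], [0, 0, 0], 1]
    - [[0.005, -0.009, 0], [0, 0, 0], 1]
    - [[0.002, -0.004, 0], [0, 0, 0], 1]
    - [[0, 0, 0], [0, 0, 0], 1]

```text
t: 7.72
ee_pos: [630.6, 141.3, 290.5]
orientation: [3.129, 0.276, -0.002]
ft_force: [-0.0, -0.7, -4.8]
width: 56.3
```

```bash
python3 plan.py 633.5 150.2 160 -1.396
```

```text
t 7.72 pos [630.6 141.3 290.5] jaw -1.395 tilt [-0.0011 -0.0003] w 56.3 q [ 0.2   0.39  1.52 -0.    1.24  1.6 ]
F [-0.  -0.7 -4.8] M [-0.058 -0.017  0.011]
turn tool z 0.001 shift after turn [  4.6  -8.3 130.5] now [  4.6  -8.3 130.5]
```

Emit:
carry_out:
  rows:
    - [[0.0023, -0.004, 0.006], [0, 0, 0.001], 1]
    - [[0.0023, -0.0043, 0.014], [0, 0, 0], 1]
    - [[0, 0, 0.02], [0, 0, 0], 1]
    - [[0, 0, 0.022], [0, 0, 0], 1]
    - [[0, 0, 0.022], [0, 0, 0], 1]
    - [[0, 0, 0.02], [0, 0, 0], 1]
    - [[0, 0, 0.015], [0, 0, 0], 1]
    - [[0, 0, 0.008], [0, 0, 0], 1]
    - [[0, 0, 0.0035], [0, 0, 0], 1]
    - [[0, 0, 0], [0, 0, 0], 1]
    - [[0, 0, 0], [0, 0, 0], 1]

```text
t: 8.63
ee_pos: [634.4, 149.7, 161.2]
orientation: [-3.13, -0.272, -0.001]
ft_force: [0.3, -0.6, -4.0]
width: 56.3
```

```bash
python3 plan.py 633.5 150.2 160 -1.396
python3 - <<'E'
from h import *
s=imaging.get_image('scene');t=imaging.get_image('top')
cv2.imwrite('pics/top2.png',t[:,:,::-1]);cv2.imwrite('pics/scene2.png',s[:,:,::-1])
crop('s',s,330,160,110,130,4,'pics/s4.png'); crop('t',t,205,100,110,110,4,'pics/t4.png')
E
```

```text
t 8.63 pos [634.4 149.7 161.2] jaw -1.3973 tilt [0.0009 0.0002] w 56.3 q [0.21 0.53 1.61 0.   1.   1.61]
F [ 0.3 -0.6 -4. ] M [-0.01   0.015  0.02 ]
turn tool z -0.0013 shift after turn [-0.8 -0.6  1.2] now [-0.8 -0.6  1.2]
```

View pics/s4.png

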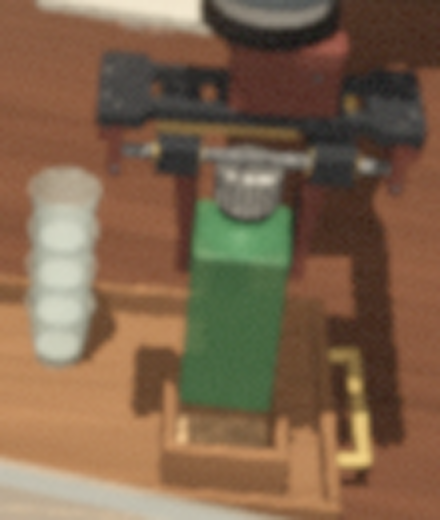

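View pics/t4.png

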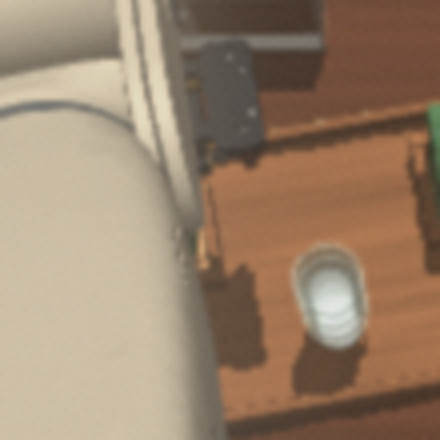

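The scene crop shows the bottle hanging over the empty well with its lower edge at about (375–398,262), nicely upright. The arm hides the well in the top view. I compare the scene picture with the models.

```bash
cat > ov.py <<'E'
from h import *
def T(p,P): 
    P=np.atleast_2d(P).astype(float); c,s_=np.cos(p[2]),np.sin(p[2])
    return np.c_[p[0]+c*P[:,0]-s_*P[:,1],p[1]+s_*P[:,0]+c*P[:,1],P[:,2]]
sq=lambda p,x,y,h,z:T(p,[(x+h,y+h,z),(x+h,y-h,z),(x-h,y-h,z),(x-h,y+h,z),(x+h,y+h,z)])
circ=lambda p,r,z:T(p,[(r*np.cos(a),r*np.sin(a),z) for a in np.linspace(0,6.29,40)])
tray=[619.4-.4,35.7,.1755]
def lines(n,b,zb,zc=163.5):
    r=(0,0,255);bl=(255,0,0)
    return [(proj(n,sq(b,0,0,28,zb+z)),r) for z in(0,118)]+[(proj(n,circ(b,19,zb+zc)),r)]+[(proj(n,sq(tray,35,110,h,44)),bl) for h in(38.5,30.5)]
E
python3 - <<'E'
from ov import *
s=cv2.imread('pics/scene2.png')[:,:,::-1]
print(T(tray,(35,110,13)))
crop('s',s,360,195,70,90,6,'pics/s5.png',lines('scene',[634.4,149.7,.1735],161.2-90.4))
crop('s',s,360,195,70,90,6,'pics/s6.png')
E
```

```text
[[634.25632496 150.12134656  13.        ]]
```

View pics/s5.png

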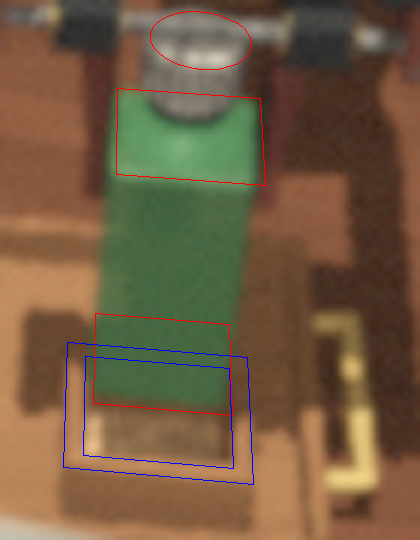

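View pics/s6.png

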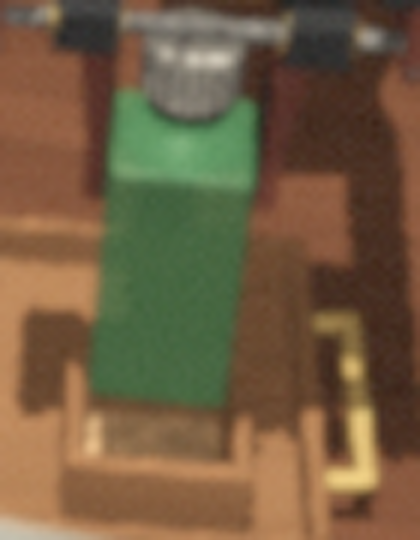

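Run:
```python
from ov import *
s=cv2.imread('pics/scene2.png')[:,:,::-1]
c=T(tray,(35,-110,0))[0]; print(c)
L=lines('scene',[c[0],c[1],.1755],13,161.5)[:3]+[(proj('scene',sq(tray,35,-110,h,44)),(255,0,0)) for h in(38.5,30.5)]
crop('s',s,270,200,70,90,6,'pics/s7.png',L); crop('s',s,270,200,70,90,6,'pics/s8.png')
a=cv2.imread('pics/s7.png');b=cv2.imread('pics/s8.png');cv2.imwrite('pics/s78.png',np.hstack([a,b])[:, :800])
```

```text
[672.66843036 -66.49931302   0.        ]
```

View pics/s78.png

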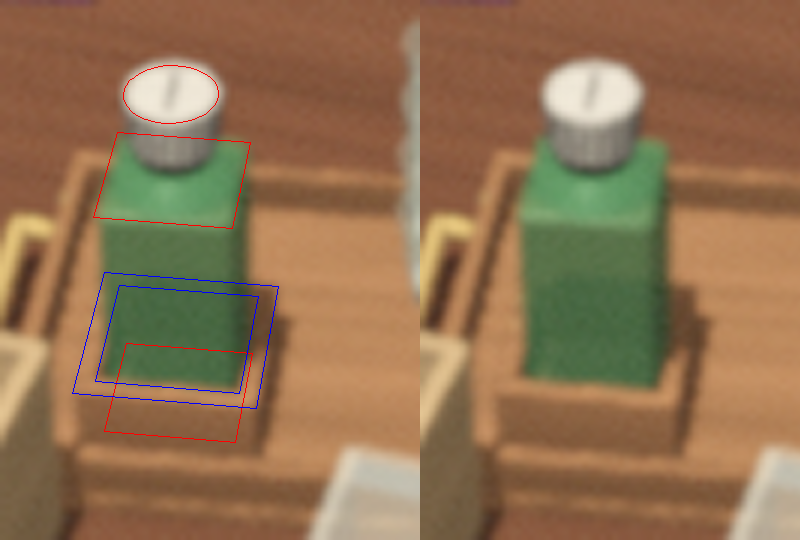

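Run:
```python
from ov import *
s=cv2.imread('pics/scene2.png')[:,:,::-1]
L=lines('scene',[634.4,149.7,.1735],161.2-90.4)
crop('s',s,368,220,42,30,16,'pics/a1.png',L); crop('s',s,365,243,46,36,16,'pics/a2.png',L)
```

```text
(no output)
```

View pics/a1.png

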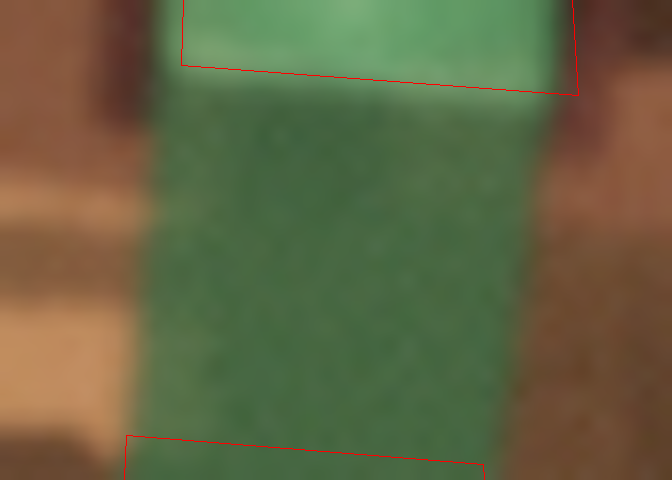

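View pics/a2.png

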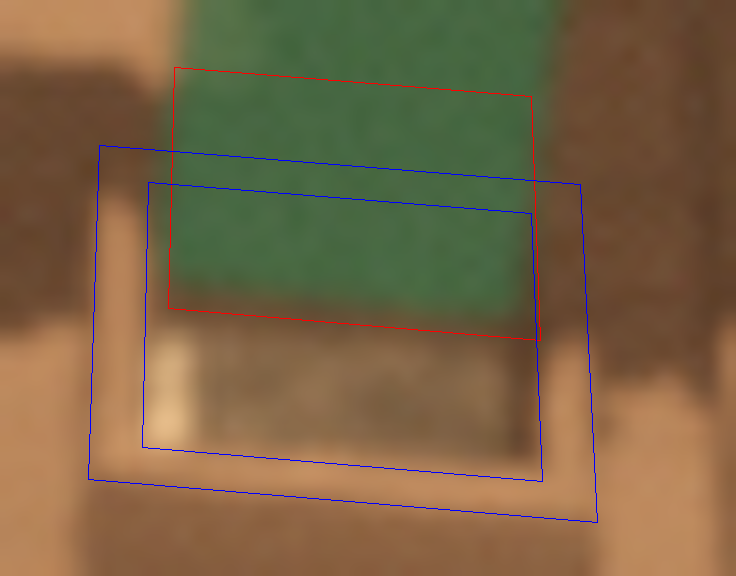

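Run:
```python
from ov import *
s=cv2.imread('pics/scene2.png')[:,:,::-1]
b=[634.4,149.7,.1735]; zb=161.2-90.4
r=(0,0,255)
L=[(proj('scene',circ(b,19,zb+z)),r) for z in(163.5,139.5)]+[(proj('scene',sq(b,0,0,28,zb+z)),r) for z in (0,118)]
crop('s',s,370,190,40,36,16,'pics/a3.png',L)
# s3 overlay
a=cv2.imread('pics/s3.png'); im=a[20:,:] 
b=[472.6,-330.8,.6039]; zb=187.4-90.4
for z,f in((0,sq(b,0,0,28,zb)),(1,sq(b,0,0,28,zb+118)),(2,circ(b,19,zb+163.5)),(3,circ(b,19,zb+139.5))):
    p=((proj('scene',f)-[190,60]+.5)*4).astype(np.int32); cv2.polylines(a,[p.reshape(-1,1,2)],False,r,1)
a=cv2.resize(a[230:530,60:280],None,fx=2,fy=2); cv2.imwrite('pics/a4.png',a)
```

```text
(no output)
```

View pics/a3.png

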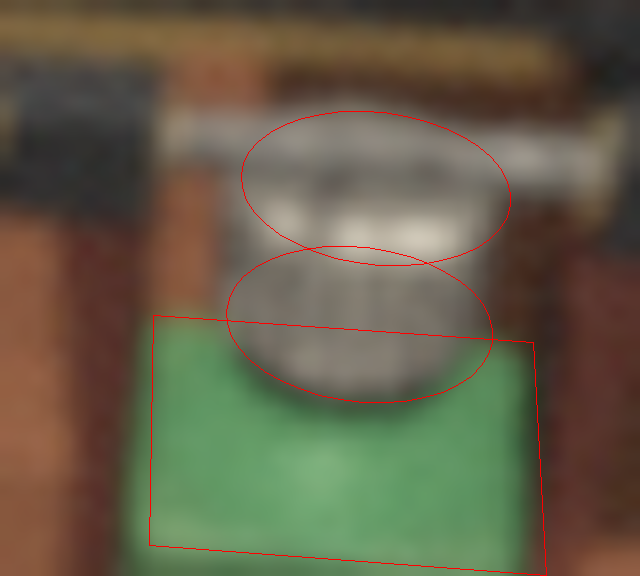

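View pics/a4.png

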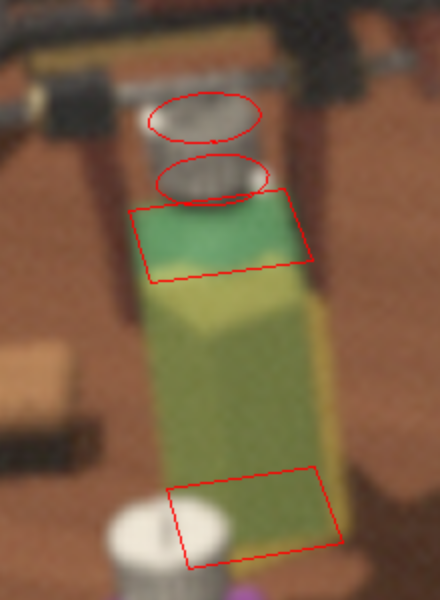

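Against the scene picture, held bottle and fingers appear about 1 px left of where the calibration puts them, which is about 2.5 mm. The well model does match the picture. I trust the relative view, so I shift 2.2 mm to +y, lower until the base is just above the wall tops, and compare there.

Emit:
carry_out:
  rows:
    - [[0, -0.001, 0.003], [0, 0, 0], 1]
    - [[0, -0.0012, 0.006], [0, 0, 0], 1]
    - [[0, 0, 0.006], [0, 0, 0], 1]
    - [[0, 0, 0.004], [0, 0, 0], 1]
    - [[0, 0, 0.002], [0, 0, 0], 1]
    - [[0, 0, 0], [0, 0, 0], 1]
    - [[0, 0, 0], [0, 0, 0], 1]

```text
t: 9.32
ee_pos: [633.4, 151.9, 139.4]
orientation: [3.13, 0.273, -0.001]
ft_force: [0.1, 0.2, -4.5]
width: 56.2
```

```bash
python3 plan.py 633.5 152 105 -1.396
python3 - <<'E'
from h import *
s=imaging.get_image('scene')
cv2.imwrite('pics/scene3.png',s[:,:,::-1])
crop('s',s,362,240,50,45,14,'pics/b1.png')
crop('s',s,355,190,70,95,6,'pics/b2.png')
E
```

```text
t 9.32 pos [633.4 151.9 139.4] jaw -1.397 tilt [-0.0005 -0.0001] w 56.2 q [ 0.22  0.56  1.62 -0.    0.96  1.61]
F [ 0.1  0.2 -4.5] M [ 0.017 -0.027  0.002]
turn tool z -0.001 shift after turn [ 0.2 -0.1 34.4] now [ 0.2 -0.1 34.4]
```

View pics/b1.png

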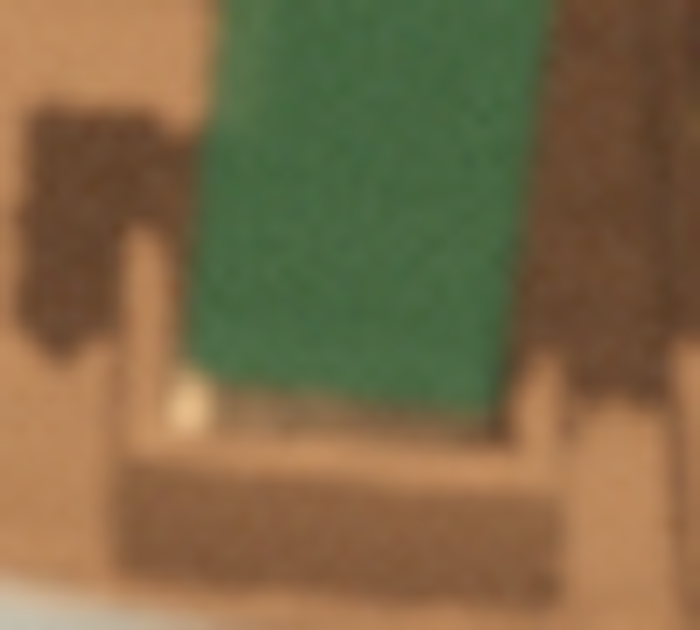

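View pics/b2.png

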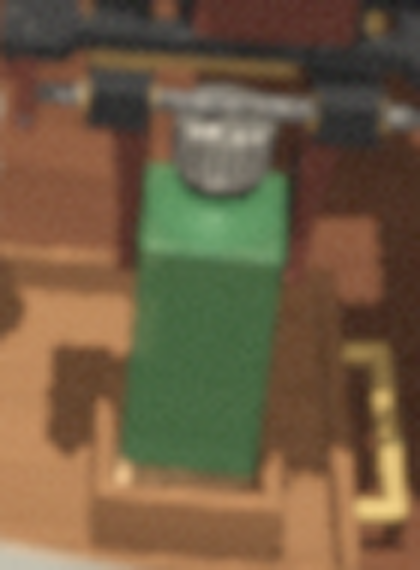

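Run:
```python
from ov import *
s=cv2.imread('pics/scene3.png')[:,:,::-1]
b=[633.4,151.9,.1735]; zb=49
L=lines('scene',b,zb)
crop('s',s,362,240,50,45,14,'pics/b3.png',L)
```

```text
(no output)
```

View pics/b3.png

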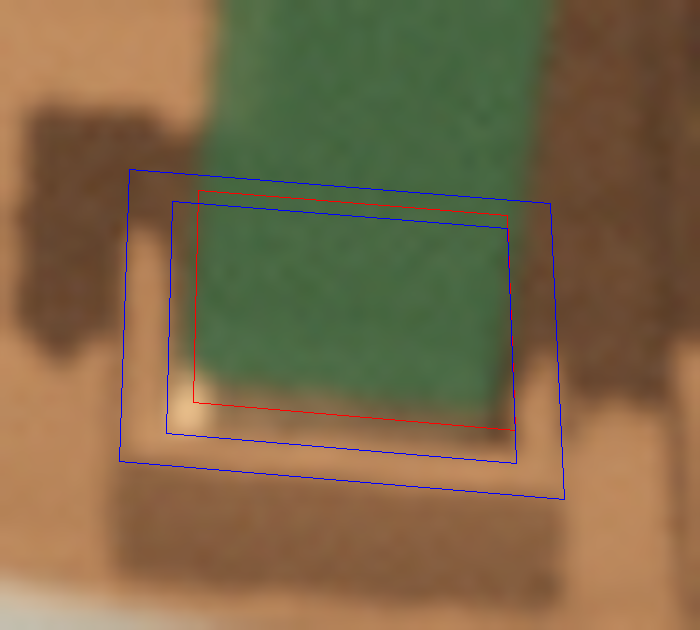

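```bash
cat > edge.py <<'E'
from ov import *
def base(img,z,b,label):
    s=img.astype(float); g=cv2.GaussianBlur(s[:,:,1]-s[:,:,0],(0,0),.6)
    # bottle lower edge per column
    pts=[]
    for u in range(377,397):
        col=g[225:285,u]; d=col
        ix=np.where(d>12)[0]
        if len(ix)==0: continue
        i=ix[-1]; 
        f=(d[i]-12)/(d[i]-d[i+1]); pts.append((u,225+i+f))
    pts=np.array(pts); return pts,g
E
python3 - <<'E'
from edge import *
for f,b,zb in(('scene2',[634.4,149.7,.1735],70.8),('scene3',[633.4,151.9,.1735],49)):
    s=cv2.imread(f'pics/{f}.png')[:,:,::-1]
    pts,g=base(s,0,b,f); print(f); print(np.round(pts[:,1],1), np.polyfit(pts[3:-2,0]-387,pts[3:-2,1],1))
    P=proj('scene',sq(b,0,0,28,zb))[:2]; print('model',P, (P[1]-P[0])[1]/(P[1]-P[0])[0])
    # left right edges at rows
    for v in range(225,265,4):
        r=g[v]; ix=np.where(r[360:420]>12)[0]+360
        print(v,ix[0],ix[-1],end=' | ')
    print()
    # shoulder brightness boundary
    G=cv2.GaussianBlur(s[:,:,1].astype(float),(0,0),.6); o=[]
    for u in range(380,402): 
        c=np.diff(G[215:235,u]); k=np.argmin(c); o.append((u,215+k+.5))
    o=np.array(o); print('sh',np.polyfit(o[:,0]-390,o[:,1],1), proj('scene',sq(b,0,0,28,zb+118))[:2].round(1).tolist(), o[:,1])
    # wall outer front edge
    o=[]
    for u in range(373,400):
        L=cv2.GaussianBlur(s.mean(2),(0,0),.6)[266:285,u]; c=np.diff(L); k=np.argmin(c)
        if 0<k<len(c)-1:
            a,b_,cc=c[k-1],c[k],c[k+1]; k=k+ (a-cc)/(2*(a-2*b_+cc))
        o.append((u,266+k+.5))
    o=np.array(o); print('wall',np.polyfit(o[:,0]-387,o[:,1],1),np.round(o[:,1],1))
    W=proj('scene',sq(tray,35,110,38.5,44))[:2]; print('wallmodel',W,(W[1]-W[0])[1]/(W[1]-W[0])[0])
E
```

```text
scene2
[259.9 260.  260.1 260.3 260.4 260.5 260.6 260.7 260.8 260.9 261.1 261.2
 261.3 261.4 261.5 261.6 261.7 261.7 261.7 261.4] [1.11371501e-01 2.61041611e+02]
model [[398.27815803 263.75833084]
 [375.02312548 261.79753332]] 0.08431712634774507
225 378 402 | 229 378 400 | 233 378 400 | 237 378 399 | 241 378 399 | 245 377 398 | 249 376 398 | 253 376 397 | 257 376 397 | 261 387 396 | 
sh [9.03444382e-02 2.25091191e+02] [[403.7, 225.5], [378.9, 223.6]] [224.5 224.5 224.5 224.5 224.5 224.5 224.5 224.5 224.5 224.5 225.5 225.5
 225.5 225.5 225.5 225.5 225.5 225.5 225.5 225.5 226.5 226.5]
wall [1.06868388e-01 2.73836945e+02] [272.2 272.1 270.8 272.8 273.2 273.4 273.4 273.5 273.5 273.5 273.4 273.5
 273.6 273.7 274.  274.1 274.3 274.4 274.5 274.5 274.5 274.6 274.6 274.6
 274.7 274.7 274.7]
wallmodel [[401.82671407 275.18369371]
 [370.04903787 272.46877188]] 0.08543487630055009
scene3
[265.9 266.3 266.4 266.5 266.6 266.8 266.9 267.  267.1 267.3 267.4 267.6
 267.7 267.8 267.9 268.  268.1 268.3 268.3 268. ] [1.26843867e-01 2.67398354e+02]
model [[398.31729652 270.22971491]
 [375.32698752 268.25738102]] 0.08578979462571625
225 379 402 | 229 378 402 | 233 378 401 | 237 378 400 | 241 379 400 | 245 378 399 | 249 377 399 | 253 377 398 | 257 376 398 | 261 376 397 | 
sh [1.02202146e-01 2.31948899e+02] [[403.6, 232.9], [379.1, 231.0]] [231.5 231.5 231.5 231.5 231.5 231.5 232.5 232.5 232.5 232.5 232.5 221.5
 232.5 232.5 232.5 232.5 233.5 233.5 233.5 233.5 233.5 233.5]
wall [1.03661191e-01 2.73836527e+02] [272.3 272.1 270.7 273.  273.2 273.3 273.5 273.4 273.4 273.5 273.5 273.5
 273.6 273.7 273.8 274.  274.3 274.4 274.5 274.5 274.5 274.6 274.6 274.6
 274.6 274.7 274.7]
wallmodel [[401.82671407 275.18369371]
 [370.04903787 272.46877188]] 0.08543487630055009
```

Run:
```python
from ov import *
t=cv2.imread('pics/top0.png')[:,:,::-1].astype(float)
m=(t[:,:,0]>180)&(t[:,:,1]>150)&(t[:,:,2]<125)
c=[]
for u0,u1,v0,v1 in((210,222,155,202),(344,366,130,178)):
    v,u=np.nonzero(m[v0:v1,u0:u1]); v=v+v0;u=u+u0; print(len(u),u.min(),u.max(),v.min(),v.max())
    w=[atz('top',(a,b),25)[:2] for a,b in zip(u,v)]; w=np.array(w)
    r=cv2.minAreaRect(w.astype(np.float32)); print(r); c.append((w.max(0)+w.min(0))/2); 
    # outer bar direction: PCA
    q=w-w.mean(0); e=np.linalg.svd(q,full_matrices=False)[2][0]; print('bar dir yaw',np.arctan2(e[1],e[0]))
    c[-1]=np.array(r[0])
d=c[0]-c[1]; print(c,'yaw',np.arctan2(-d[0],d[1]),'mid',(c[0]+c[1])/2,'len',np.hypot(*d))
```

```text
93 213 221 159 195
((585.8750610351562, 229.0067138671875), (104.43053436279297, 15.490635871887207), 6.617269515991211)
bar dir yaw -2.987635371725896
103 347 360 134 171
((653.783203125, -151.55322265625), (107.53531646728516, 19.83880043029785), 10.01311206817627)
bar dir yaw -2.964086977592902
[array([585.87506104, 229.00671387]), array([ 653.78320312, -151.55322266])] yaw 0.17658410147417167 mid [619.82913208  38.72674561] len 386.5713143118837
```

```bash
python3 plan.py 635 152.8 105 -1.396
```

```text
t 9.37 pos [633.6 152.  139.7] jaw -1.397 tilt [ 0. -0.] w 56.5 q [ 0.22  0.56  1.62 -0.    0.96  1.61]
F [ 0.2  0.6 -4.5] M [-0.018  0.017  0.058]
turn tool z -0.001 shift after turn [ 1.5 -0.6 34.7] now [ 1.5 -0.6 34.7]
```

Emit:
carry_out:
  rows:
    - [[0.0015, -0.0007, 0], [0, 0, 0], 1]
    - [[0, 0, 0.002], [0, 0, 0], 1]
    - [[0, 0, 0.002], [0, 0, 0], 1]
    - [[0, 0, 0.001], [0, 0, 0], 1]
    - [[0, 0, 0], [0, 0, 0], 1]

```text
t: 9.78
ee_pos: [634.7, 152.8, 134.3]
orientation: [3.13, 0.273, -0.001]
ft_force: [-0.3, 0.9, -5.3]
width: 56.5
```

Emit:
carry_out:
  rows:
    - [[0, 0, 0.001], [0, 0, 0], 1]
    - [[0, 0, 0.001], [0, 0, 0], 1]
    - [[0, 0, 0], [0, 0, 0], 1]

```text
t: 10.03
ee_pos: [635.1, 152.9, 133.8]
orientation: [-3.13, -0.273, -0.001]
ft_force: [-2.8, -1.4, 3.8]
width: 56.0
```

```bash
python3 plan.py 635 152.8 105 -1.396
```

```text
t 10.03 pos [635.1 152.9 133.8] jaw -1.397 tilt [0.0005 0.0002] w 56.0 q [0.22 0.57 1.62 0.   0.95 1.62]
F [-2.8 -1.4  3.8] M [-0.036  0.579  0.117]
turn tool z -0.001 shift after turn [-0.1  0.1 28.8] now [-0.1  0.1 28.8]
```

Contact came at base height of about 43 mm. The moments put it on the −x wall top, which agrees with the picture (base sits towards −x). I back off, shift +x and try again.

Emit:
carry_out:
  rows:
    - [[0, 0, -0.002], [0, 0, 0], 1]
    - [[0.0015, 0, -0.0005], [0, 0, 0], 1]
    - [[0.001, 0, 0], [0, 0, 0], 1]
    - [[0, 0, 0.001], [0, 0, 0], 1]
    - [[0, 0, 0.001], [0, 0, 0], 1]
    - [[0, 0, 0], [0, 0, 0], 1]

```text
t: 10.53
ee_pos: [637.9, 153.5, 134.3]
orientation: [-3.13, -0.273, -0.002]
ft_force: [-2.9, -0.1, 4.7]
width: 56.2
```

Emit:
carry_out:
  rows:
    - [[0, 0, 0.001], [0, 0, 0], 1]
    - [[0, 0, 0.001], [0, 0, 0], 1]
    - [[0, 0, 0], [0, 0, 0], 1]

```text
t: 10.78
ee_pos: [638.3, 153.6, 134.3]
orientation: [-3.129, -0.273, -0.004]
ft_force: [-6.6, -2.1, 17.6]
width: 56.7
```

```bash
python3 plan.py 635 152.8 105 -1.396
```

```text
t 10.78 pos [638.3 153.6 134.3] jaw -1.397 tilt [0.0023 0.0006] w 56.7 q [0.22 0.57 1.61 0.   0.95 1.61]
F [-6.6 -2.1 17.6] M [-0.287  1.266 -0.02 ]
turn tool z -0.001 shift after turn [-3.4  0.2 29.3] now [-3.4  0.3 29.3]
```

Emit:
carry_out:
  rows:
    - [[0, 0, -0.002], [0, 0, 0], 1]
    - [[0, 0, -0.003], [0, 0, 0], 1]
    - [[0, 0, -0.003], [0, 0, 0], 1]
    - [[0, 0, -0.002], [0, 0, 0], 1]
    - [[0, 0, 0], [0, 0, 0], 1]
    - [[0, 0, 0], [0, 0, 0], 1]

```text
t: 11.28
ee_pos: [637.2, 153.3, 140.9]
orientation: [3.13, 0.273, -0.001]
ft_force: [-0.2, 0.6, -5.8]
width: 56.1
```

```bash
python3 plan.py 635 152.8 105 -1.396
python3 - <<'E'
from ov import *
from edge import base
s=imaging.get_image('scene')
cv2.imwrite('pics/scene4.png',s[:,:,::-1])
o=readout.get_obs(); b=[o['ee_pos'][0],o['ee_pos'][1],.1745]; zb=o['ee_pos'][2]-90.4
p,g=base(s,0,b,''); print(np.round(p[:,1],1)); print(proj('scene',sq(b,0,0,28,zb))[:2])
crop('s',s,362,180,55,105,6,'pics/c1.png',lines('scene',b,zb)); crop('s',s,362,180,55,105,6,'pics/c2.png')
cv2.imwrite('pics/c12.png',np.hstack([cv2.imread('pics/c1.png'),cv2.imread('pics/c2.png')])[:600])
E
```

```text
t 11.28 pos [637.2 153.3 140.9] jaw -1.397 tilt [-0.0004 -0.0001] w 56.1 q [0.22 0.56 1.61 0.   0.97 1.61]
F [-0.2  0.6 -5.8] M [-0.002  0.029 -0.006]
turn tool z -0.001 shift after turn [-2.3  0.1 35.9] now [-2.3  0.1 35.9]
[266.5 266.9 267.  267.2 267.3 267.4 267.4 267.5 267.8 267.9 268.1 268.2
 268.3 268.4 268.5 268.7 268.8 269.  269.  268.8]
[[398.73672497 270.96006079]
 [375.65822606 268.992274  ]]
```

View pics/c12.png

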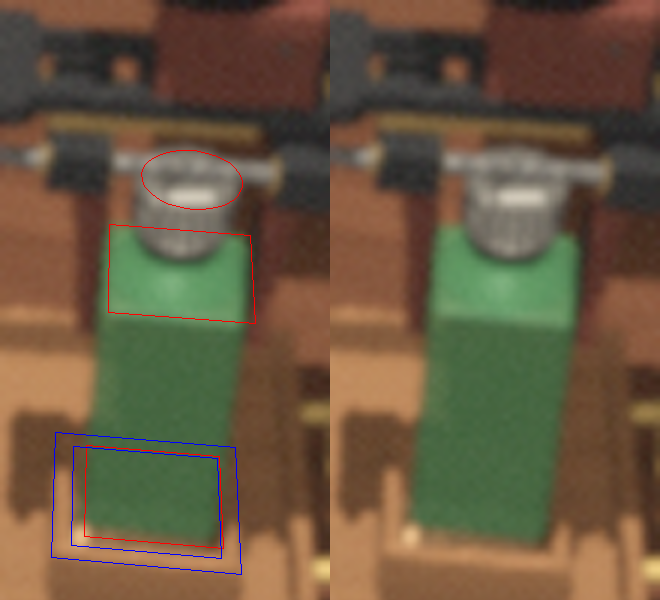

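Run:
```python
from ov import *
def sub(img,us,v0,v1,sign):
    L=cv2.GaussianBlur(img.astype(float),(0,0),.8); o=[]
    for u in us:
        c=np.diff(L[v0:v1,u])*sign; k=int(np.argmax(c)); kk=k
        if 0<k<len(c)-1:
            a,b,d=c[k-1],c[k],c[k+1]; kk=k+(a-d)/(2*(a-2*b+d))
        o.append((u,v0+kk+.5))
    return np.array(o)
for f in('scene0','scene3','scene4'):
    s=cv2.imread(f'pics/{f}.png')[:,:,::-1]; L=s.mean(2)
    o=sub(L,range(374,400),270,279,-1)
    k=np.polyfit(o[:,0]-387,o[:,1],1); r=o[:,1]-np.polyval(k,o[:,0]-387); ok=abs(r)<.6; k=np.polyfit(o[ok,0]-387,o[ok,1],1)
    print(f,'outer front top',k.round(3),'n',ok.sum())
    if f=='scene0':
        o=sub(L,range(377,398),268,274,+1) ; print('pad->?',o[:,1].round(1))
        o=sub(L,range(377,396),266,275,-1); print('pad front edge',np.polyfit(o[:,0]-387,o[:,1],1),o[:,1].round(1))
        o=sub(L,range(377,396),258,267,1); k=np.polyfit(o[:,0]-387,o[:,1],1);print('pad far edge/shadow',k,o[:,1].round(1))
    else:
        g=s[:,:,1].astype(float)-s[:,:,0]
        o=sub(g,range(379,394),258,275,-1); print('base',np.polyfit(o[:,0]-387,o[:,1],1).round(3),o[:,1].round(1))
        v=cv2.GaussianBlur(s[:,:,1].astype(float),(0,0),.8)
        o=sub(s[:,:,1],range(381,401),226,240,-1);print('shoulder',np.polyfit(o[:,0]-387,o[:,1],1).round(3),o[:,1].round(1))
for y in(.14,.16,.18,.2): 
    P=proj('scene',sq([637,153,y],0,0,28,50))[:2]; d=P[1]-P[0]
    Q=proj('scene',sq([637,153,y],0,0,28,168))[:2]; e=Q[1]-Q[0]
    W=proj('scene',sq([634.5,152.5,y],0,0,38.5,44))[:2]; w=W[1]-W[0]
    print(y,'base slope',d[1]/d[0],'shoulder',e[1]/e[0],'wall',w[1]/w[0])
```

```text
scene0 outer front top [1.66000e-01 2.73049e+02] n 24
pad->? [268.5 268.5 268.5 268.5 268.5 268.5 268.5 268.5 268.5 268.5 268.5 268.5
 268.5 269.  269.  269.  269.2 268.5 268.5 271.6 271.7]
pad front edge [1.40472045e-01 2.72871344e+02] [271.1 271.3 271.4 271.6 272.  272.7 272.8 272.7 272.6 272.7 272.9 273.5
 273.5 273.5 273.5 273.5 273.5 273.5 273.5]
pad far edge/shadow [8.87968664e-02 2.63418255e+02] [262.6 262.6 262.7 262.8 262.8 262.9 263.  263.3 263.4 263.5 263.4 263.4
 263.5 263.6 263.6 263.8 263.9 264.1 264.3]
scene3 outer front top [9.10000e-02 2.73968e+02] n 25
base [1.33000e-01 2.68055e+02] [267.  267.2 267.3 267.4 267.5 267.5 267.7 267.8 268.1 268.3 268.4 268.5
 268.6 268.7 268.8]
shoulder [1.02000e-01 2.32171e+02] [231.7 231.8 231.8 231.9 231.9 232.1 232.2 232.2 232.3 232.3 232.4 232.6
 232.7 232.8 232.9 233.1 233.3 233.5 233.5 233.5]
scene4 outer front top [9.5000e-02 2.7395e+02] n 25
base [1.44000e-01 2.68803e+02] [267.6 267.7 267.8 268.1 268.3 268.4 268.6 268.7 268.8 268.9 269.  269.2
 269.3 269.5 269.7]
shoulder [9.60000e-02 2.32755e+02] [232.4 232.4 232.5 232.5 232.5 232.5 232.6 232.7 232.8 232.9 233.1 233.2
 233.3 233.5 233.6 233.7 233.7 233.8 234.  234.1]
0.14 base slope 0.1091519334369548 shoulder 0.09830112693991751 wall 0.11032659964631142
0.16 base slope 0.09530850569232246 shoulder 0.08583743875985432 wall 0.09633554990356472
0.18 base slope 0.08147068077712054 shoulder 0.07337503094869958 wall 0.0823507657849049
0.2 base slope 0.06762703648696428 shoulder 0.06090359717502644 wall 0.06836057053215538
```

Relative image slopes suggest the bottle is yawed about 0.03 rad short of the well. I correct that, centre again and probe lightly.

Emit:
carry_out:
  rows:
    - [[-0.001, 0, 0], [0, 0, -0.03], 1]
    - [[-0.0005, 0, 0.002], [0, 0, 0], 1]
    - [[0, 0, 0.002], [0, 0, 0], 1]
    - [[0, 0, 0], [0, 0, 0], 1]
    - [[0, 0, 0], [0, 0, 0], 1]

```text
t: 11.75
ee_pos: [635.6, 153.0, 136.8]
orientation: [3.125, 0.319, -0.001]
ft_force: [-0.6, -1.4, -4.7]
width: 56.4
```

```bash
python3 plan.py 635.5 152.8 135.2 -1.367
```

```text
t 11.75 pos [635.6 153.  136.8] jaw -1.3675 tilt [-0.0006 -0.0001] w 56.4 q [0.22 0.56 1.62 0.   0.96 1.59]
F [-0.6 -1.4 -4.7] M [-0.     0.003  0.002]
turn tool z -0.0005 shift after turn [-0.2  0.2  1.6] now [-0.2  0.2  1.6]
```

Emit:
carry_out:
  rows:
    - [[0, 0, 0.001], [0, 0, 0], 1]
    - [[0, 0, 0.0005], [0, 0, 0], 1]
    - [[0, 0, 0], [0, 0, 0], 1]

```text
t: 12.0
ee_pos: [635.8, 153.1, 135.6]
orientation: [3.125, 0.319, -0.0]
ft_force: [0.6, 1.1, -4.0]
width: 56.7
```

```bash
python3 plan.py 635.5 152.8 135.2 -1.367
```

```text
t 12.0 pos [635.8 153.1 135.6] jaw -1.3671 tilt [-0.0001 -0.    ] w 56.7 q [0.22 0.57 1.62 0.   0.96 1.59]
F [ 0.6  1.1 -4. ] M [-0.048  0.025  0.025]
turn tool z -0.0001 shift after turn [-0.4  0.2  0.4] now [-0.4  0.2  0.4]
```

Emit:
carry_out:
  rows:
    - [[0, 0, 0.001], [0, 0, 0], 1]
    - [[0, 0, 0], [0, 0, 0], 1]
    - [[0, 0, 0], [0, 0, 0], 1]

```text
t: 12.25
ee_pos: [635.8, 153.1, 134.6]
orientation: [-3.125, -0.319, 0.0]
ft_force: [0.0, 0.2, -5.6]
width: 56.5
```

```bash
python3 plan.py 635.5 152.8 135.2 -1.367
```

```text
t 12.25 pos [635.8 153.1 134.6] jaw -1.3671 tilt [-0.0001 -0.    ] w 56.5 q [0.22 0.57 1.62 0.   0.96 1.59]
F [ 0.   0.2 -5.6] M [-0.009 -0.046  0.028]
turn tool z -0.0001 shift after turn [-0.3  0.2 -0.6] now [-0.3  0.2 -0.6]
```

Emit:
carry_out:
  rows:
    - [[0, 0, 0.001], [0, 0, 0], 1]
    - [[0, 0, 0], [0, 0, 0], 1]
    - [[0, 0, 0], [0, 0, 0], 1]

```text
t: 12.5
ee_pos: [636.0, 153.1, 134.3]
orientation: [-3.125, -0.32, -0.001]
ft_force: [-1.3, -0.5, 1.0]
width: 56.6
```

```bash
python3 plan.py 635.5 152.8 135.2 -1.367
```

```text
t 12.5 pos [636.  153.1 134.3] jaw -1.367 tilt [0.0005 0.0001] w 56.6 q [0.22 0.57 1.62 0.   0.95 1.59]
F [-1.3 -0.5  1. ] M [-0.086  0.374  0.065]
turn tool z 0.0 shift after turn [-0.6  0.2 -0.9] now [-0.6  0.2 -0.9]
```

Emit:
carry_out:
  rows:
    - [[0, 0, -0.003], [0, 0, 0], 1]
    - [[0.002, 0, 0], [0, 0, 0], 1]
    - [[0, 0, 0.002], [0, 0, 0], 1]
    - [[0, 0, 0.001], [0, 0, 0], 1]
    - [[0, 0, 0], [0, 0, 0], 1]
    - [[0, 0, 0], [0, 0, 0], 1]

```text
t: 13.0
ee_pos: [638.3, 153.6, 134.3]
orientation: [-3.125, -0.32, -0.002]
ft_force: [-1.6, 0.6, 3.9]
width: 56.7
```

```bash
python3 plan.py 635.5 152.8 135.2 -1.367
```

```text
t 13.0 pos [638.3 153.6 134.3] jaw -1.367 tilt [0.0011 0.0002] w 56.7 q [ 0.22  0.57  1.61 -0.    0.96  1.59]
F [-1.6  0.6  3.9] M [-0.125  0.072 -0.021]
turn tool z 0.0 shift after turn [-2.9  0.2 -0.9] now [-2.9  0.2 -0.9]
```

Emit:
carry_out:
  rows:
    - [[0, 0, -0.003], [0, 0, 0], 1]
    - [[0.002, 0, 0], [0, 0, 0], 1]
    - [[0, 0, 0.002], [0, 0, 0], 1]
    - [[0, 0, 0.001], [0, 0, 0], 1]
    - [[0, 0, 0], [0, 0, 0], 1]
    - [[0, 0, 0], [0, 0, 0], 1]

```text
t: 13.5
ee_pos: [640.1, 154.0, 134.3]
orientation: [-3.125, -0.32, -0.001]
ft_force: [-2.0, 1.1, 4.3]
width: 56.6
```

```bash
python3 plan.py 635.5 152.8 135.2 -1.367
```

```text
t 13.5 pos [640.1 154.  134.3] jaw -1.367 tilt [0.0009 0.0002] w 56.6 q [0.22 0.57 1.61 0.   0.96 1.58]
F [-2.   1.1  4.3] M [-0.198  0.355 -0.094]
turn tool z 0.0 shift after turn [-4.8  0.2 -0.9] now [-4.8  0.2 -0.9]
```

Run:
```python
from ov import *
s=imaging.get_image('scene')
cv2.imwrite('pics/scene5.png',s[:,:,::-1])
crop('s',s,364,250,44,40,17,'pics/d1.png')
t=imaging.get_image('top'); cv2.imwrite('pics/top5.png',t[:,:,::-1])
crop('t',t,200,100,120,110,5,'pics/d2.png')
```

```text
(no output)
```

View pics/d1.png

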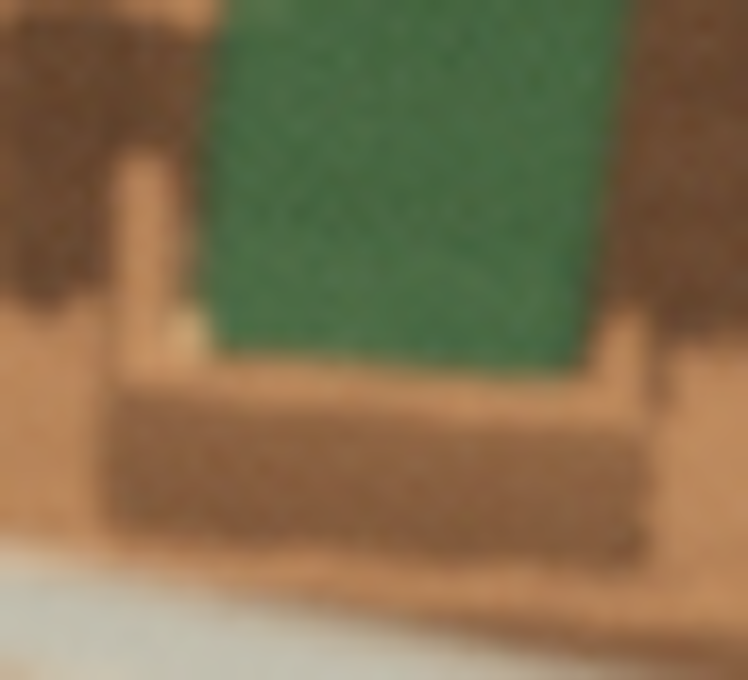

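View pics/d2.png

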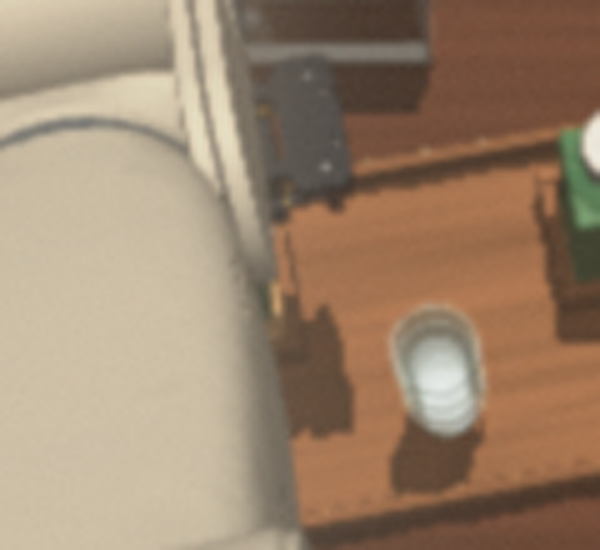

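The crop at 17x shows the base front edge at pixel rows ~271, right at the front wall's inner edge. There is a 4–5 mm gap on the left and about 1 mm on the right. The bottle is now a little too far +x and +y, so I correct both along with half the yaw.

Emit:
carry_out:
  rows:
    - [[0, 0, -0.003], [0, 0, 0], 1]
    - [[-0.0024, 0.0012, 0], [0, 0, 0.015], 1]
    - [[0, 0, 0], [0, 0, 0], 1]
    - [[0, 0, 0.002], [0, 0, 0], 1]
    - [[0, 0, 0.001], [0, 0, 0], 1]
    - [[0, 0, 0], [0, 0, 0], 1]
    - [[0, 0, 0], [0, 0, 0], 1]

```text
t: 14.18
ee_pos: [637.6, 152.2, 134.4]
orientation: [3.128, 0.296, -0.0]
ft_force: [-2.9, -0.3, 5.4]
width: 56.2
```

```bash
python3 plan.py 638 152.4 135.2 -1.382
```

```text
t 14.18 pos [637.6 152.2 134.4] jaw -1.382 tilt [-0. -0.] w 56.2 q [ 0.22  0.57  1.61 -0.    0.96  1.6 ]
F [-2.9 -0.3  5.4] M [-0.188  0.63   0.018]
turn tool z 0.0 shift after turn [ 0.4 -0.2 -0.8] now [ 0.4 -0.2 -0.8]
```

Height at contact rules out a noticeable tilt, so the raised look of the base edge must be the glass's edge rounding. That means the bottle is really further +x than it looks. Fx < 0 at every contact also points to the front (+x) wall, so I try towards −x.

Emit:
carry_out:
  rows:
    - [[0, 0, -0.003], [0, 0, 0], 1]
    - [[-0.003, -0.001, -0.001], [0, 0, 0], 1]
    - [[-0.002, 0, 0], [0, 0, 0], 1]
    - [[0, 0, 0.002], [0, 0, 0], 1]
    - [[0, 0, 0.002], [0, 0, 0], 1]
    - [[0, 0, 0], [0, 0, 0], 1]
    - [[0, 0, 0], [0, 0, 0], 1]

```text
t: 14.77
ee_pos: [632.3, 152.2, 133.2]
orientation: [3.128, 0.296, -0.001]
ft_force: [0.9, -0.3, -5.3]
width: 56.4
```

```bash
python3 plan.py 638 152.4 135.2 -1.382
```

```text
t 14.77 pos [632.3 152.2 133.2] jaw -1.382 tilt [-0.0007 -0.0001] w 56.4 q [0.22 0.56 1.63 0.   0.95 1.6 ]
F [ 0.9 -0.3 -5.3] M [ 0.051 -0.061  0.009]
turn tool z -0.0 shift after turn [ 5.6  0.9 -2. ] now [ 5.6  0.9 -2. ]
```

It slipped below the wall-top level with no contact force. I go on down gently.

Emit:
carry_out:
  rows:
    - [[0, 0, 0.001], [0, 0, 0], 1]
    - [[0, 0, 0.001], [0, 0, 0], 1]
    - [[0, 0, 0.001], [0, 0, 0], 1]
    - [[0, 0, 0], [0, 0, 0], 1]

```text
t: 15.1
ee_pos: [632.4, 152.2, 130.4]
orientation: [3.128, 0.296, -0.001]
ft_force: [0.4, -0.4, -4.5]
width: 56.0
```

Emit:
carry_out:
  rows:
    - [[0, 0, 0.001], [0, 0, 0], 1]
    - [[0, 0, 0.002], [0, 0, 0], 1]
    - [[0, 0, 0.002], [0, 0, 0], 1]
    - [[0, 0, 0], [0, 0, 0], 1]

```text
t: 15.43
ee_pos: [632.2, 152.2, 125.1]
orientation: [3.127, 0.296, -0.001]
ft_force: [0.5, 0.4, -5.5]
width: 56.6
```

```bash
python3 plan.py 632.3 152.2 103.4 -1.382
```

```text
t 15.43 pos [632.2 152.2 125.1] jaw -1.382 tilt [-0.0008 -0.0002] w 56.6 q [ 0.22  0.57  1.63 -0.    0.94  1.6 ]
F [ 0.5  0.4 -5.5] M [ 0.01   0.105 -0.014]
turn tool z -0.0 shift after turn [ 0.1 -0.  21.7] now [ 0.1 -0.  21.7]
```

Emit:
carry_out:
  rows:
    - [[0, 0, 0.002], [0, 0, 0], 1]
    - [[0, 0, 0.002], [0, 0, 0], 1]
    - [[0, 0, 0.002], [0, 0, 0], 1]
    - [[0, 0, 0.002], [0, 0, 0], 1]
    - [[0, 0, 0], [0, 0, 0], 1]

```text
t: 15.85
ee_pos: [632.2, 152.2, 117.1]
orientation: [3.127, 0.296, -0.001]
ft_force: [-0.7, 0.0, -5.2]
width: 56.6
```

Emit:
carry_out:
  rows:
    - [[0, 0, 0.002], [0, 0, 0], 1]
    - [[0, 0, 0.002], [0, 0, 0], 1]
    - [[0, 0, 0.002], [0, 0, 0], 1]
    - [[0, 0, 0.002], [0, 0, 0], 1]
    - [[0, 0, 0.001], [0, 0, 0], 1]
    - [[0, 0, 0], [0, 0, 0], 1]

```text
t: 16.35
ee_pos: [632.3, 152.2, 108.3]
orientation: [3.128, 0.296, -0.001]
ft_force: [0.7, 0.2, -4.3]
width: 56.5
```

Emit:
carry_out:
  rows:
    - [[0, 0, 0.001], [0, 0, 0], 1]
    - [[0, 0, 0.001], [0, 0, 0], 1]
    - [[0, 0, 0], [0, 0, 0], 1]

```text
t: 16.6
ee_pos: [632.5, 152.2, 106.5]
orientation: [3.128, 0.296, -0.0]
ft_force: [-0.6, -0.1, -5.0]
width: 56.6
```

```bash
python3 plan.py 632.3 152.2 103.4 -1.382
```

```text
t 16.6 pos [632.5 152.2 106.5] jaw -1.382 tilt [-0.0001 -0.    ] w 56.6 q [0.22 0.6  1.64 0.   0.9  1.6 ]
F [-0.6 -0.1 -5. ] M [0.024 0.001 0.021]
turn tool z 0.0 shift after turn [-0.2 -0.   3.1] now [-0.2 -0.   3.1]
```

Emit:
carry_out:
  rows:
    - [[0, 0, 0.001], [0, 0, 0], 1]
    - [[0, 0, 0.001], [0, 0, 0], 1]
    - [[0, 0, 0], [0, 0, 0], 1]

```text
t: 16.85
ee_pos: [632.4, 152.2, 104.5]
orientation: [3.128, 0.296, -0.0]
ft_force: [0.1, -0.9, -4.7]
width: 56.2
```

Emit:
carry_out:
  rows:
    - [[0, 0, 0.001], [0, 0, 0], 1]
    - [[0, 0, 0], [0, 0, 0], 1]
    - [[0, 0, 0], [0, 0, 0], 1]

```text
t: 17.1
ee_pos: [632.5, 152.3, 103.6]
orientation: [3.128, 0.296, -0.0]
ft_force: [-0.4, 0.9, -5.2]
width: 56.7
```

```bash
python3 plan.py 632.3 152.2 103.4 -1.382
```

```text
t 17.1 pos [632.5 152.3 103.6] jaw -1.382 tilt [-0.0001 -0.    ] w 56.7 q [ 0.22  0.6   1.64 -0.    0.9   1.6 ]
F [-0.4  0.9 -5.2] M [-0.01  -0.029 -0.045]
turn tool z 0.0 shift after turn [-0.2  0.   0.2] now [-0.2  0.   0.2]
```

Emit:
carry_out:
  rows:
    - [[0, 0, 0.0005], [0, 0, 0], 1]
    - [[0, 0, 0], [0, 0, 0], 1]
    - [[0, 0, 0], [0, 0, 0], 1]

```text
t: 17.35
ee_pos: [632.7, 152.3, 103.4]
orientation: [-3.128, -0.296, -0.001]
ft_force: [-0.1, 1.0, -1.4]
width: 56.7
```

Emit:
carry_out:
  rows:
    - [[0, 0, 0.0005], [0, 0, 0], 1]
    - [[0, 0, 0], [0, 0, 0], 1]
    - [[0, 0, 0], [0, 0, 0], 1]

```text
t: 17.6
ee_pos: [632.9, 152.4, 103.4]
orientation: [-3.127, -0.296, -0.001]
ft_force: [-2.8, 0.3, 5.0]
width: 56.5
```

```bash
python3 plan.py 632.3 152.2 103.4 -1.382
```

```text
t 17.6 pos [632.9 152.4 103.4] jaw -1.3819 tilt [0.0008 0.0002] w 56.5 q [0.22 0.6  1.64 0.   0.9  1.6 ]
F [-2.8  0.3  5. ] M [-0.031  0.462 -0.023]
turn tool z 0.0001 shift after turn [-0.6  0.1  0. ] now [-0.6  0.1  0. ]
```

Contact came at base z = 13.0 with about 10 N, so the bottle is home on the pad. I release and raise.

Emit:
carry_out:
  rows:
    - [[0, 0, -0.0005], [0, 0, 0], 1]
    - [[0, 0, 0], [0, 0, 0], 0.3]
    - [[0, 0, 0], [0, 0, 0], 0.25]
    - [[0, 0, 0], [0, 0, 0], 0.15]
    - [[0, 0, 0], [0, 0, 0], 0]
    - [[0, 0, 0], [0, 0, 0], 0]
    - [[0, 0, 0], [0, 0, 0], 0]
    - [[0, 0, 0], [0, 0, 0], 0]

```text
t: 18.27
ee_pos: [632.6, 152.2, 103.1]
orientation: [-3.128, -0.296, -0.0]
ft_force: [-0.0, -0.1, 0.6]
width: 87.8
```

Emit:
carry_out:
  rows:
    - [[0, 0, -0.005], [0, 0, 0], 0]
    - [[0, 0, -0.015], [0, 0, 0], 0]
    - [[0, 0, -0.02], [0, 0, 0], 0]
    - [[0, 0, -0.02], [0, 0, 0], 0]
    - [[0, 0, -0.02], [0, 0, 0], 0]
    - [[0, 0, -0.015], [0, 0, 0], 0]
    - [[0, 0, -0.01], [0, 0, 0], 0]
    - [[0, 0, 0], [0, 0, 0], 0]
    - [[0, 0, 0], [0, 0, 0], 0]

```text
t: 19.02
ee_pos: [632.6, 152.3, 208.4]
orientation: [-3.127, -0.296, -0.001]
ft_force: [-0.3, 0.9, 0.1]
width: 87.7
```

```bash
python3 plan.py 632.3 152.2 150 -1.382
python3 - <<'E'
from ov import *
s=imaging.get_image('scene'); cv2.imwrite('pics/scene6.png',s[:,:,::-1])
L=[(proj('scene',circ([632.5,152.3,0],19,z)),(0,0,255)) for z in(176,152)]
crop('s',s,355,170,75,120,5,'pics/e1.png',L); crop('s',s,355,170,75,120,5,'pics/e2.png')
cv2.imwrite('pics/e12.png',np.hstack([cv2.imread('pics/e1.png'),cv2.imread('pics/e2.png')]))
E
```

```text
t 19.02 pos [632.6 152.3 208.4] jaw -1.3821 tilt [0.0007 0.0002] w 87.7 q [0.22 0.48 1.58 0.   1.08 1.6 ]
F [-0.3  0.9  0.1] M [-0.008 -0.004  0.001]
turn tool z -0.0001 shift after turn [-0.4  0.  58.4] now [-0.4  0.  58.4]
```

View pics/e12.png

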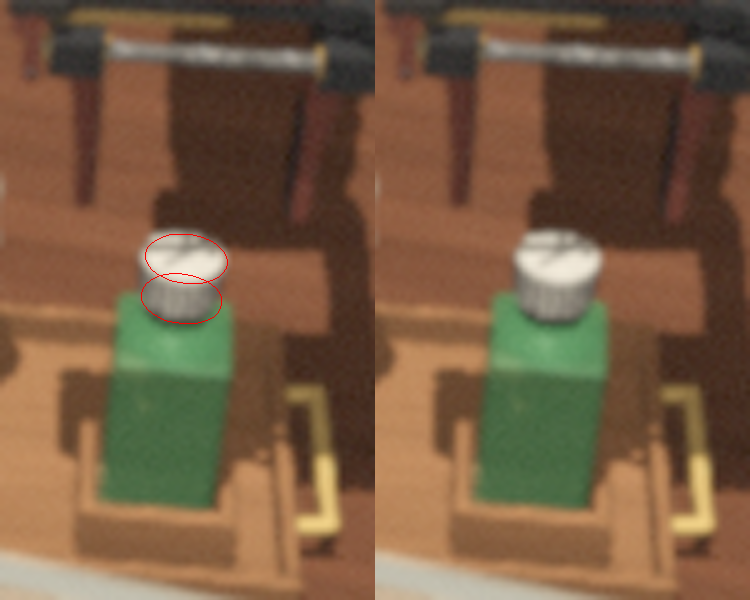

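The picture shows the bottle seated upright in the well, cap around (391,221). I swing aside so the top camera can see the cap, then wind the wrist back.

```bash
python3 plan.py 560 -130 225 -1.382
```

```text
t 19.07 pos [632.1 152.1 207.5] jaw -1.382 tilt [-0.0009 -0.0002] w 87.8 q [0.22 0.48 1.58 0.   1.08 1.6 ]
F [-0.5 -1.3  0.1] M [-0.042  0.031 -0.03 ]
turn tool z -0.0 shift after turn [-123.7  263.6  -17.4] now [-123.7  263.6  -17.4]
```

Emit:
carry_out:
  rows:
    - [[-0.004, 0.009, -0.008], [0, 0, 0], 0]
    - [[-0.008, 0.017, -0.01], [0, 0, 0], 0]
    - [[-0.011, 0.023, 0], [0, 0, 0], 0]
    - [[-0.012, 0.025, 0], [0, 0, 0], 0]
    - [[-0.012, 0.025, 0], [0, 0, 0], 0]
    - [[-0.012, 0.025, 0], [0, 0, 0], 0]
    - [[-0.012, 0.025, 0], [0, 0, 0], 0]
    - [[-0.012, 0.025, 0], [0, 0, 0], 0]
    - [[-0.012, 0.025, 0], [0, 0, 0], 0]
    - [[-0.012, 0.025, 0], [0, 0, 0], 0]
    - [[-0.01, 0.022, 0], [0, 0, 0], 0]
    - [[-0.007, 0.018, 0], [0, 0, 0], 0]

```text
t: 20.07
ee_pos: [558.6, -132.4, 225.6]
orientation: [-3.127, -0.295, 0.003]
ft_force: [1.1, -0.8, -0.1]
width: 88.0
```

Emit:
carry_out:
  rows:
    - [[0, 0, 0], [0, 0, -0.12], 0]
    - [[0, 0, 0], [0, 0, -0.12], 0]
    - [[0, 0, 0], [0, 0, -0.12], 0]
    - [[0, 0, 0], [0, 0, -0.12], 0]
    - [[0, 0, 0], [0, 0, -0.12], 0]
    - [[0, 0, 0], [0, 0, -0.12], 0]
    - [[0, 0, 0], [0, 0, -0.12], 0]
    - [[0, 0, 0], [0, 0, -0.12], 0]
    - [[0, 0, 0], [0, 0, -0.12], 0]
    - [[0, 0, 0], [0, 0, -0.12], 0]
    - [[0, 0, 0], [0, 0, -0.12], 0]
    - [[0, 0, 0], [0, 0, -0.12], 0]

```text
t: 21.07
ee_pos: [559.4, -130.7, 225.5]
orientation: [-2.148, -2.29, 0.002]
ft_force: [-0.3, -0.9, -0.1]
width: 87.9
```

```bash
python3 plan.py 634 152 200 -1.382
python3 - <<'E'
from ov import *
t=imaging.get_image('top'); cv2.imwrite('pics/top7.png',t[:,:,::-1])
crop('t',t,205,100,140,110,5,'pics/f1.png',[(proj('top',circ([634,152.5,0],19,176)),(0,0,255))]+[(proj('top',sq(tray,35,110,h,44)),(255,0,0)) for h in(38.5,30.5)])
s=imaging.get_image('scene'); cv2.imwrite('pics/scene7.png',s[:,:,::-1])
E
```

```text
t 21.07 pos [ 559.4 -130.7  225.5] jaw 0.0638 tilt [-0.0018  0.0003] w 87.9 q [-0.25  0.35  1.74 -0.    1.06 -0.31]
F [-0.3 -0.9 -0.1] M [-0.06  -0.08   0.034]
turn tool z 1.4458 shift after turn [ 126.4 -263.7   25.5] now [277.4  92.5  25.5]
```

View pics/f1.png

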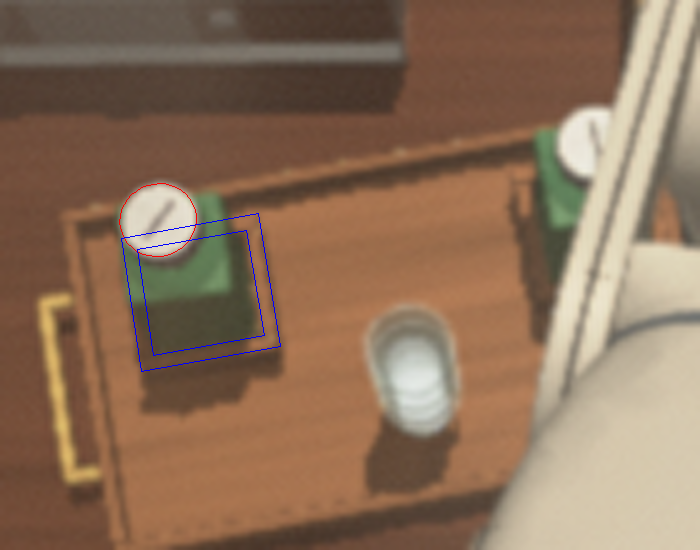

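Run:
```python
from ov import *
for f,n,box in(('top7','top',(222,132,252,158)),('scene7','scene',(378,208,404,236)),('top0','top',(420,195,448,218))):
    s=cv2.imread(f'pics/{f}.png')[:,:,::-1]; a=s[box[1]:box[3],box[0]:box[2]]
    g=cv2.resize(a,None,fx=8,fy=8,interpolation=cv2.INTER_CUBIC).min(2)
    m=(g>150).astype(np.uint8); c=max(cv2.findContours(m,0,1)[0],key=cv2.contourArea)
    e=cv2.fitEllipse(cv2.convexHull(c)); uv=(np.array(e[0])+.5)/8-.5+box[:2]
    z=176 if '7' in f else 163.3
    print(f,uv,np.array(e[1])/8,atz(n,uv,z))
print(proj('top',[634,152.5,176]))
```

```text
top7 [236.45191956 143.62003231] [13.97845745 14.90411854] [633.71198421 151.68020539 176.        ]
scene7 [391.06838894 221.15932178] [11.33236408 16.53896332] [632.77539178 150.62650504 176.        ]
top0 [433.41552448 206.5164938 ] [15.54848289 16.6836338 ] [ 474.20955007 -331.10123641  163.3       ]
[[236.12539185 143.51162979]]
```

Emit:
carry_out:
  rows:
    - [[0, 0, 0], [0, 0, -0.12], 0]
    - [[0, 0, 0], [0, 0, -0.12], 0]
    - [[0, 0, 0], [0, 0, -0.12], 0]
    - [[0, 0, 0], [0, 0, -0.12], 0]
    - [[0, 0, 0], [0, 0, -0.12], 0]
    - [[0, 0, 0], [0, 0, -0.12], 0]
    - [[0, 0, 0], [0, 0, -0.12], 0]
    - [[0, 0, 0], [0, 0, -0.12], 0]
    - [[0, 0, 0], [0, 0, -0.12], 0]
    - [[0, 0, 0], [0, 0, -0.12], 0]
    - [[0, 0, 0], [0, 0, -0.12], 0]
    - [[0, 0, 0], [0, 0, -0.12], 0]

```text
t: 22.17
ee_pos: [559.7, -130.6, 225.8]
orientation: [-0.112, -3.138, -0.0]
ft_force: [0.1, 0.3, -0.3]
width: 87.9
```

Emit:
carry_out:
  rows:
    - [[0, 0, 0], [0, 0, -0.12], 0]
    - [[0, 0, 0], [0, 0, -0.12], 0]
    - [[0, 0, 0], [0, 0, -0.12], 0]
    - [[0, 0, 0], [0, 0, -0.12], 0]
    - [[0, 0, 0], [0, 0, -0.1], 0]
    - [[0, 0, 0], [0, 0, 0], 0]
    - [[0, 0, 0], [0, 0, 0], 0]

```text
t: 22.75
ee_pos: [559.9, -130.5, 225.9]
orientation: [0.779, -3.043, -0.001]
ft_force: [0.7, -0.2, -0.7]
width: 88.0
```

```bash
python3 plan.py 633.7 152.1 225 2.08
python3 - <<'E'
from h import *
o=readout.get_obs(); Rm=R.from_rotvec(o['orientation']).as_matrix(); print(Rm.T@(np.array([633.7,152.1,225])-o['ee_pos']))
E
```

```text
t 22.75 pos [ 559.9 -130.5  225.9] jaw 2.0722 tilt [-0.0007  0.0002] w 88.0 q [-0.25  0.35  1.74 -0.    1.06 -2.32]
F [ 0.7 -0.2 -0.7] M [ 0.093 -0.152 -0.036]
turn tool z -0.0078 shift after turn [-202.2  210.8    0.9] now [-200.5  212.4    0.9]
[-200.51178241  212.35813701    0.88914929]
```

Emit:
carry_out:
  rows:
    - [[-0.007, 0.0074, 0], [0, 0, 0], 0]
    - [[-0.014, 0.0148, 0], [0, 0, 0], 0]
    - [[-0.018, 0.019, 0], [0, 0, 0], 0]
    - [[-0.018, 0.0191, 0], [0, 0, 0], 0]
    - [[-0.018, 0.0191, 0], [0, 0, 0], 0]
    - [[-0.018, 0.0191, 0], [0, 0, 0], 0]
    - [[-0.018, 0.0191, 0], [0, 0, 0], 0]
    - [[-0.018, 0.0191, 0], [0, 0, 0], 0]
    - [[-0.018, 0.0191, 0], [0, 0, 0], 0]
    - [[-0.018, 0.0191, 0], [0, 0, 0], 0]
    - [[-0.018, 0.0191, 0], [0, 0, 0], 0]
    - [[-0.0125, 0.0133, 0], [0, 0, 0], 0]

```text
t: 23.75
ee_pos: [630.6, 148.7, 226.1]
orientation: [-0.784, 3.042, 0.001]
ft_force: [-0.5, 0.5, 0.4]
width: 87.6
```

Emit:
carry_out:
  rows:
    - [[-0.005, 0.0051, 0], [0, 0, 0], 0]
    - [[0, 0, 0], [0, 0, 0], 0]
    - [[0, 0, 0], [0, 0, 0], 0]

```text
t: 24.0
ee_pos: [632.0, 152.7, 225.9]
orientation: [0.787, -3.041, 0.0]
ft_force: [-0.6, -0.1, -0.1]
width: 88.0
```

```bash
python3 plan.py 633.7 152.1 150.5 2.0722
```

```text
t 24.0 pos [632.  152.7 225.9] jaw 2.0773 tilt [-0.0006 -0.0004] w 88.0 q [ 0.22  0.46  1.57 -0.    1.12 -1.86]
F [-0.6 -0.1 -0.1] M [ 0.106 -0.173  0.017]
turn tool z 0.0051 shift after turn [-1.3 -1.3 75.4] now [-1.3 -1.3 75.4]
```

Emit:
carry_out:
  rows:
    - [[-0.0013, -0.0013, 0.005], [0, 0, 0], 0]
    - [[0, 0, 0.014], [0, 0, 0], 0]
    - [[0, 0, 0.016], [0, 0, 0], 0]
    - [[0, 0, 0.016], [0, 0, 0], 0]
    - [[0, 0, 0.012], [0, 0, 0], 0]
    - [[0, 0, 0.008], [0, 0, 0], 0.2]
    - [[0, 0, 0.004], [0, 0, 0], 0.3]
    - [[0, 0, 0], [0, 0, 0], 0.4]
    - [[0, 0, 0], [0, 0, 0], 0.45]

```text
t: 24.75
ee_pos: [634.5, 152.0, 151.5]
orientation: [-0.787, 3.041, -0.0]
ft_force: [0.3, 0.1, 0.0]
width: 65.0
```

```bash
python3 plan.py 633.7 152.1 150.5 2.0722;  python3 - <<'E'
from ov import *
s=imaging.get_image('scene'); cv2.imwrite('pics/scene8.png',s[:,:,::-1])
crop('s',s,340,160,100,110,6,'pics/g1.png')
E
```

```text
t 24.75 pos [634.5 152.  151.5] jaw 2.0776 tilt [0.0005 0.0001] w 65.0 q [ 0.22  0.54  1.61  0.    0.98 -1.86]
F [0.3 0.1 0. ] M [ 0.046 -0.133  0.025]
turn tool z 0.0054 shift after turn [0.7 0.4 1. ] now [0.7 0.4 1. ]
```

View pics/g1.png

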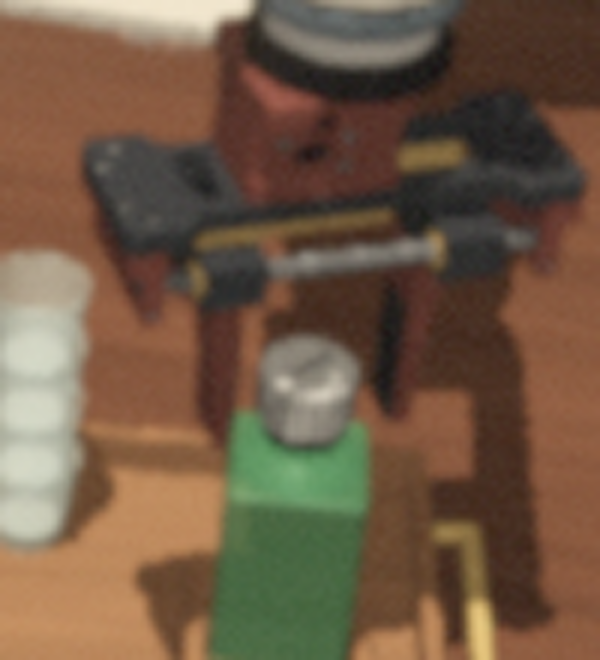

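The fingers (tips at about (376,232) and (407,228)) straddle the cap, centred at about (391,225). I lower 1.5 mm and close.

Emit:
carry_out:
  rows:
    - [[0, 0, 0.0015], [0, 0, 0], 0.45]
    - [[0, 0, 0], [0, 0, 0], 0.5]
    - [[0, 0, 0], [0, 0, 0], 0.54]
    - [[0, 0, 0], [0, 0, 0], 0.57]
    - [[0, 0, 0], [0, 0, 0], 0.6]
    - [[0, 0, 0], [0, 0, 0], 0.7]
    - [[0, 0, 0], [0, 0, 0], 1]
    - [[0, 0, 0], [0, 0, 0], 1]
    - [[0, 0, 0], [0, 0, 0], 1]

```text
t: 25.55
ee_pos: [634.2, 152.4, 149.9]
orientation: [-0.788, 3.041, 0.0]
ft_force: [-1.6, 1.8, 3.2]
width: 37.6
```

```bash
python3 plan.py 633.7 152.1 150.5 2.0722
```

```text
t 25.55 pos [634.2 152.4 149.9] jaw 2.078 tilt [0.0002 0.0003] w 37.6 q [ 0.22  0.55  1.62  0.    0.98 -1.86]
F [-1.6  1.8  3.2] M [0.356 0.104 0.03 ]
turn tool z 0.0058 shift after turn [ 0.6 -0.  -0.6] now [ 0.6 -0.  -0.6]
```

Emit:
carry_out:
  rows:
    - [[0, 0, 0.0001], [0, 0, 0.1], 1]
    - [[0, 0, 0.0001], [0, 0, 0.1], 1]
    - [[0, 0, 0.0001], [0, 0, 0.1], 1]
    - [[0, 0, 0.0001], [0, 0, 0.1], 1]

```text
t: 25.88
ee_pos: [634.3, 152.3, 149.5]
orientation: [-0.161, 3.137, 0.0]
ft_force: [-0.6, 0.8, 3.0]
width: 37.1
```

```bash
python3 plan.py 633.7 152.1 149 1.6
```

```text
t 25.88 pos [634.3 152.3 149.5] jaw 1.6732 tilt [0.0003 0.0001] w 37.1 q [ 0.22  0.55  1.62  0.    0.98 -1.46]
F [-0.6  0.8  3. ] M [0.293 0.035 0.071]
turn tool z 0.0732 shift after turn [ 0.6 -0.2  0.5] now [ 0.6 -0.2  0.5]
```

Emit:
carry_out:
  rows:
    - [[0, 0, 0.0001], [0, 0, 0.1], 1]
    - [[0, 0, 0.0001], [0, 0, 0.1], 1]
    - [[0, 0, 0.0001], [0, 0, 0.1], 1]
    - [[0, 0, 0.0001], [0, 0, 0.1], 1]

```text
t: 26.22
ee_pos: [634.3, 152.2, 149.1]
orientation: [0.466, 3.107, -0.0]
ft_force: [-1.8, 0.8, 3.8]
width: 36.6
```

```bash
python3 plan.py 633.7 152.1 149 1.6
```

```text
t 26.22 pos [634.3 152.2 149.1] jaw 1.2732 tilt [ 0.0003 -0.0001] w 36.6 q [ 0.22  0.55  1.62 -0.    0.98 -1.06]
F [-1.8  0.8  3.8] M [0.186 0.049 0.048]
turn tool z -0.3268 shift after turn [ 0.6 -0.1  0.1] now [ 0.5 -0.3  0.1]
```

Emit:
carry_out:
  rows:
    - [[0, 0, 0.0001], [0, 0, 0.1], 1]

```text
t: 26.3
ee_pos: [634.2, 152.2, 149.0]
orientation: [0.62, 3.08, -0.0]
ft_force: [-1.0, 0.8, 3.1]
width: 37.6
```

```bash
cat > m.py <<'E'
from h import *
o=readout.get_obs(); Rm=R.from_rotvec(o['orientation']).as_matrix()
print('t',round(o['t'],2),'jaw',round(np.arctan2(Rm[1,1],Rm[0,1]),4),'q6',round(o['qpos'][5],3),'Mz',round(o['moment'][2],3),'tau6',round(o['joint_torque'][5],3),'F',np.round(o['ft_force'],1),'w',round(o['width'],1),'z',round(o['ee_pos'][2],1))
E
python3 m.py
```

```text
t 26.3 jaw 1.1732 q6 -0.956 Mz 0.028 tau6 -1.551 F [-1.   0.8  3.1] w 37.6 z 149.0
```

Emit:
carry_out:
  rows:
    - [[0, 0, 0.0001], [0, 0, 0.1], 1]

```text
t: 26.38
ee_pos: [634.2, 152.2, 148.9]
orientation: [0.774, 3.045, -0.0]
ft_force: [-1.7, 0.5, 3.2]
width: 37.6
```

```bash
python3 m.py
```

```text
t 26.38 jaw 1.0732 q6 -0.856 Mz 0.027 tau6 -1.551 F [-1.7  0.5  3.2] w 37.6 z 148.9
```

Emit:
carry_out:
  rows:
    - [[0, 0, 0.0001], [0, 0, 0.1], 1]

```text
t: 26.47
ee_pos: [634.2, 152.1, 148.8]
orientation: [0.925, 3.002, -0.0]
ft_force: [-1.5, 0.4, 3.0]
width: 37.2
```

```bash
python3 m.py
```

```text
t 26.47 jaw 0.9732 q6 -0.756 Mz 0.034 tau6 -1.551 F [-1.5  0.4  3. ] w 37.2 z 148.8
```

Emit:
carry_out:
  rows:
    - [[0, 0, 0.0001], [0, 0, 0.1], 1]

```text
t: 26.55
ee_pos: [634.1, 152.1, 148.7]
orientation: [1.074, 2.952, -0.0]
ft_force: [-1.0, 0.8, 3.1]
width: 37.7
```

```bash
python3 m.py
```

```text
t 26.55 jaw 0.8732 q6 -0.656 Mz 0.039 tau6 -1.55 F [-1.   0.8  3.1] w 37.7 z 148.7
```

Emit:
carry_out:
  rows:
    - [[0, 0, 0.0001], [0, 0, 0.1], 1]

```text
t: 26.63
ee_pos: [634.1, 152.0, 148.6]
orientation: [-1.22, -2.895, 0.001]
ft_force: [-1.5, 0.3, 3.5]
width: 37.4
```

```bash
python3 m.py
```

```text
t 26.63 jaw 0.7733 q6 -0.556 Mz 0.026 tau6 -1.55 F [-1.5  0.3  3.5] w 37.4 z 148.6
```

Emit:
carry_out:
  rows:
    - [[0, 0, 0.0001], [0, 0, 0.1], 1]

```text
t: 26.72
ee_pos: [634.0, 152.0, 148.4]
orientation: [-1.363, -2.83, 0.001]
ft_force: [-2.0, -0.0, 3.7]
width: 37.1
```

```bash
python3 m.py
```

```text
t 26.72 jaw 0.6733 q6 -0.456 Mz 0.04 tau6 -1.549 F [-2.  -0.   3.7] w 37.1 z 148.4
```

Emit:
carry_out:
  rows:
    - [[0, 0, 0.0001], [0, 0, 0.1], 1]

```text
t: 26.8
ee_pos: [634.0, 151.9, 148.4]
orientation: [-1.503, -2.759, 0.001]
ft_force: [-1.8, -0.8, 4.8]
width: 37.1
```

```bash
python3 m.py
```

```text
t 26.8 jaw 0.5732 q6 -0.356 Mz 0.025 tau6 -1.55 F [-1.8 -0.8  4.8] w 37.1 z 148.4
```

Emit:
carry_out:
  rows:
    - [[0, 0, 0.0001], [0, 0, 0.1], 1]

```text
t: 26.88
ee_pos: [634.0, 151.9, 148.3]
orientation: [-1.639, -2.68, 0.001]
ft_force: [-1.9, -0.5, 5.3]
width: 37.5
```

```bash
python3 m.py
```

```text
t 26.88 jaw 0.4733 q6 -0.256 Mz 0.012 tau6 -1.55 F [-1.9 -0.5  5.3] w 37.5 z 148.3
```

Emit:
carry_out:
  rows:
    - [[0, 0, 0.0001], [0, 0, 0.1], 1]

```text
t: 26.97
ee_pos: [633.9, 151.9, 148.2]
orientation: [-1.771, -2.595, 0.001]
ft_force: [-2.2, 0.3, 3.6]
width: 37.1
```

```bash
python3 m.py
```

```text
t 26.97 jaw 0.3732 q6 -0.156 Mz 0.039 tau6 -1.549 F [-2.2  0.3  3.6] w 37.1 z 148.2
```

Emit:
carry_out:
  rows:
    - [[0, 0, 0.0001], [0, 0, 0.1], 1]

```text
t: 27.05
ee_pos: [633.9, 151.9, 148.1]
orientation: [-1.898, -2.503, 0.001]
ft_force: [-3.2, -1.0, 4.8]
width: 37.1
```

```bash
python3 m.py
```

```text
t 27.05 jaw 0.2732 q6 -0.056 Mz 0.054 tau6 -1.549 F [-3.2 -1.   4.8] w 37.1 z 148.1
```

Emit:
carry_out:
  rows:
    - [[0, 0, 0.0001], [0, 0, 0.1], 1]

```text
t: 27.13
ee_pos: [633.9, 151.8, 147.9]
orientation: [-2.021, -2.405, 0.001]
ft_force: [-2.0, -0.7, 4.9]
width: 37.5
```

```bash
python3 m.py
```

```text
t 27.13 jaw 0.1732 q6 0.044 Mz 0.039 tau6 -1.55 F [-2.  -0.7  4.9] w 37.5 z 147.9
```

Emit:
carry_out:
  rows:
    - [[0, 0, 0.0001], [0, 0, 0.1], 1]

```text
t: 27.22
ee_pos: [633.8, 151.9, 147.9]
orientation: [-2.139, -2.301, 0.002]
ft_force: [-2.5, -0.6, 4.9]
width: 37.4
```

```bash
python3 m.py
```

```text
t 27.22 jaw 0.0732 q6 0.144 Mz -0.003 tau6 -1.55 F [-2.5 -0.6  4.9] w 37.4 z 147.9
```

Emit:
carry_out:
  rows:
    - [[0, 0, 0.0001], [0, 0, 0.1], 1]

```text
t: 27.3
ee_pos: [633.8, 151.9, 147.8]
orientation: [-2.251, -2.191, 0.001]
ft_force: [-2.7, -0.2, 4.7]
width: 37.2
```

```bash
python3 m.py
```

```text
t 27.3 jaw -0.0268 q6 0.244 Mz -0.002 tau6 -1.55 F [-2.7 -0.2  4.7] w 37.2 z 147.8
```

Emit:
carry_out:
  rows:
    - [[0, 0, 0.0001], [0, 0, 0.1], 1]

```text
t: 27.38
ee_pos: [633.8, 151.9, 147.7]
orientation: [-2.358, -2.076, 0.002]
ft_force: [-1.9, -0.4, 5.3]
width: 37.0
```

```bash
python3 m.py
```

```text
t 27.38 jaw -0.1268 q6 0.344 Mz 0.018 tau6 -1.55 F [-1.9 -0.4  5.3] w 37.0 z 147.7
```

Emit:
carry_out:
  rows:
    - [[0, 0, 0.0001], [0, 0, 0.1], 1]

```text
t: 27.47
ee_pos: [633.8, 151.9, 147.6]
orientation: [-2.458, -1.956, 0.002]
ft_force: [-2.4, 0.6, 4.6]
width: 37.1
```

```bash
python3 m.py
```

```text
t 27.47 jaw -0.2268 q6 0.444 Mz 0.019 tau6 -1.55 F [-2.4  0.6  4.6] w 37.1 z 147.6
```

Emit:
carry_out:
  rows:
    - [[0, 0, 0.0001], [0, 0, 0.1], 1]

```text
t: 27.55
ee_pos: [633.8, 151.9, 147.5]
orientation: [-2.553, -1.83, 0.001]
ft_force: [-2.0, -0.2, 4.2]
width: 37.0
```

```bash
python3 m.py
```

```text
t 27.55 jaw -0.3269 q6 0.544 Mz 0.015 tau6 -1.55 F [-2.  -0.2  4.2] w 37.0 z 147.5
```

Emit:
carry_out:
  rows:
    - [[0, 0, 0.0001], [0, 0, 0.1], 1]

```text
t: 27.63
ee_pos: [633.8, 152.0, 147.4]
orientation: [-2.641, -1.7, 0.001]
ft_force: [-3.5, 1.1, 5.3]
width: 37.0
```

```bash
python3 m.py
```

```text
t 27.63 jaw -0.4268 q6 0.644 Mz 0.043 tau6 -1.489 F [-3.5  1.1  5.3] w 37.0 z 147.4
```

Emit:
carry_out:
  rows:
    - [[0, 0, 0], [0, 0, 0.1], 1]

```text
t: 27.72
ee_pos: [633.8, 152.2, 147.4]
orientation: [-2.723, -1.567, 0.001]
ft_force: [-3.2, 0.6, 4.4]
width: 37.2
```

```bash
python3 m.py
```

```text
t 27.72 jaw -0.5265 q6 0.744 Mz 0.25 tau6 -1.256 F [-3.2  0.6  4.4] w 37.2 z 147.4
```

The torque is climbing now: Mz 0.25 and the joint-6 torque has shifted by 0.3. I take small steps.

Emit:
carry_out:
  rows:
    - [[0, 0, 0], [0, 0, 0.05], 1]

```text
t: 27.8
ee_pos: [633.8, 152.2, 147.4]
orientation: [-2.761, -1.498, 0.001]
ft_force: [-2.8, 1.8, 5.2]
width: 37.2
```

```bash
python3 m.py
```

```text
t 27.8 jaw -0.5766 q6 0.794 Mz 0.163 tau6 0.097 F [-2.8  1.8  5.2] w 37.2 z 147.4
```

Emit:
carry_out:
  rows:
    - [[0, 0, 0], [0, 0, 0.05], 1]

```text
t: 27.88
ee_pos: [633.7, 152.3, 147.4]
orientation: [-2.796, -1.432, 0.001]
ft_force: [-3.1, 1.9, 4.4]
width: 37.1
```

```bash
python3 m.py
```

```text
t 27.88 jaw -0.6242 q6 0.842 Mz 0.193 tau6 -0.515 F [-3.1  1.9  4.4] w 37.1 z 147.4
```

Emit:
carry_out:
  rows:
    - [[0, 0, 0], [0, 0, 0.05], 1]

```text
t: 27.97
ee_pos: [633.8, 152.3, 147.4]
orientation: [-2.831, -1.361, 0.001]
ft_force: [-2.0, 1.0, 5.1]
width: 37.5
```

```bash
python3 m.py
```

```text
t 27.97 jaw -0.6743 q6 0.892 Mz 0.06 tau6 -0.789 F [-2.   1.   5.1] w 37.5 z 147.4
```

Emit:
carry_out:
  rows:
    - [[0, 0, 0], [0, 0, 0.05], 1]

```text
t: 28.05
ee_pos: [633.8, 152.3, 147.5]
orientation: [-2.864, -1.29, 0.001]
ft_force: [-3.6, 1.5, 5.0]
width: 37.4
```

```bash
python3 m.py
```

```text
t 28.05 jaw -0.7245 q6 0.942 Mz -0.043 tau6 -0.848 F [-3.6  1.5  5. ] w 37.4 z 147.5
```

Emit:
carry_out:
  rows:
    - [[0, 0, 0], [0, 0, 0.05], 1]

```text
t: 28.13
ee_pos: [633.9, 152.3, 147.5]
orientation: [-2.896, -1.218, 0.001]
ft_force: [-3.2, 2.3, 5.5]
width: 37.6
```

```bash
python3 m.py
```

```text
t 28.13 jaw -0.7746 q6 0.992 Mz -0.038 tau6 -0.84 F [-3.2  2.3  5.5] w 37.6 z 147.5
```

Emit:
carry_out:
  rows:
    - [[0, 0, 0], [0, 0, 0.05], 1]

```text
t: 28.22
ee_pos: [633.9, 152.4, 147.5]
orientation: [-2.925, -1.145, 0.001]
ft_force: [-3.2, 2.2, 5.2]
width: 37.3
```

```bash
python3 m.py
```

```text
t 28.22 jaw -0.8246 q6 1.042 Mz 0.005 tau6 -0.805 F [-3.2  2.2  5.2] w 37.3 z 147.5
```

Mz climbed to about 0.25, dropped to about 0 and stayed there for 0.15 rad, which is one click. I let go.

Emit:
carry_out:
  rows:
    - [[0, 0, 0], [0, 0, 0], 0.5]
    - [[0, 0, 0], [0, 0, 0], 0.45]
    - [[0, 0, 0], [0, 0, 0], 0.3]
    - [[0, 0, 0], [0, 0, 0], 0.1]
    - [[0, 0, 0], [0, 0, 0], 0]
    - [[0, 0, 0], [0, 0, 0], 0]
    - [[0, 0, 0], [0, 0, 0], 0]

```text
t: 28.8
ee_pos: [634.2, 152.2, 147.1]
orientation: [-2.924, -1.149, 0.0]
ft_force: [0.7, 0.4, -0.0]
width: 78.3
```

Emit:
carry_out:
  rows:
    - [[0, 0, -0.005], [0, 0, 0], 0]
    - [[0, 0, -0.012], [0, 0, 0], 0]
    - [[0, 0, -0.018], [0, 0, 0], 0]
    - [[0, 0, -0.02], [0, 0, 0], 0]
    - [[0, 0, -0.015], [0, 0, 0], 0]
    - [[0, 0, -0.008], [0, 0, 0], 0]
    - [[0, 0, 0], [0, 0, 0], 0]

```text
t: 29.38
ee_pos: [635.6, 152.5, 228.3]
orientation: [2.923, 1.149, 0.007]
ft_force: [0.4, -0.5, 0.0]
width: 88.0
```

```bash
python3 m.py; python3 plan.py 560 -130 226 -0.8246
```

```text
t 29.38 jaw -0.822 q6 1.039 Mz -0.012 tau6 -0.002 F [ 0.4 -0.5  0. ] w 88.0 z 228.3
t 29.38 pos [635.6 152.5 228.3] jaw -0.822 tilt [0.0047 0.0011] w 88.0 q [0.22 0.46 1.56 0.   1.12 1.04]
F [ 0.4 -0.5  0. ] M [-0.037 -0.022 -0.012]
turn tool z 0.0026 shift after turn [-247.3  156.2    1.7] now [-247.7  155.5    1.7]
```

Emit:
carry_out:
  rows:
    - [[-0.008, 0.005, -0.003], [0, 0, 0], 0]
    - [[-0.016, 0.01, -0.005], [0, 0, 0], 0]
    - [[-0.022, 0.014, 0], [0, 0, 0], 0]
    - [[-0.024, 0.015, 0], [0, 0, 0], 0]
    - [[-0.024, 0.015, 0], [0, 0, 0], 0]
    - [[-0.024, 0.015, 0], [0, 0, 0], 0]
    - [[-0.024, 0.015, 0], [0, 0, 0], 0]
    - [[-0.024, 0.015, 0], [0, 0, 0], 0]
    - [[-0.024, 0.015, 0], [0, 0, 0], 0]
    - [[-0.024, 0.015, 0], [0, 0, 0], 0]
    - [[-0.02, 0.013, 0], [0, 0, 0], 0]
    - [[-0.01, 0.006, 0], [0, 0, 0], 0]

```text
t: 30.38
ee_pos: [557.8, -128.5, 232.2]
orientation: [-2.924, -1.146, 0.003]
ft_force: [-1.0, -0.6, 0.3]
width: 88.3
```

```bash
python3 m.py
python3 - <<'E'
from ov import *
t=imaging.get_image('top'); cv2.imwrite('pics/top9.png',t[:,:,::-1])
s=imaging.get_image('scene'); cv2.imwrite('pics/scene9.png',s[:,:,::-1])
a=cv2.imread('pics/top7.png')[:,:,::-1]
crop('t',a,220,130,36,36,10,'pics/h1.png');crop('t',t,220,130,36,36,10,'pics/h2.png')
cv2.imwrite('pics/h12.png',np.hstack([cv2.imread('pics/h1.png'),cv2.imread('pics/h2.png')]))
crop('s',s,260,170,170,130,4,'pics/h3.png'); crop('t',t,200,95,170,120,4,'pics/h4.png')
for f,n,box in(('top9','top',(222,132,252,158)),('scene9','scene',(378,208,404,236))):
    s=cv2.imread(f'pics/{f}.png')[:,:,::-1]; a=s[box[1]:box[3],box[0]:box[2]]
    g=cv2.resize(a,None,fx=8,fy=8,interpolation=cv2.INTER_CUBIC).min(2)
    m=(g>150).astype(np.uint8); c=max(cv2.findContours(m,0,1)[0],key=cv2.contourArea)
    e=cv2.fitEllipse(cv2.convexHull(c)); print(f,(np.array(e[0])+.5)/8-.5+box[:2])
E
```

```text
t 30.38 jaw -0.8239 q6 0.577 Mz 0.034 tau6 0.007 F [-1.  -0.6  0.3] w 88.3 z 232.2
top9 [236.41657448 143.6864109 ]
scene9 [391.08821678 222.10479546]
```

View pics/h12.png

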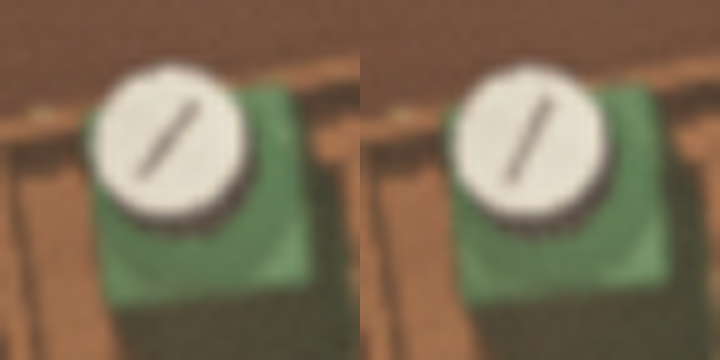

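View pics/h3.png

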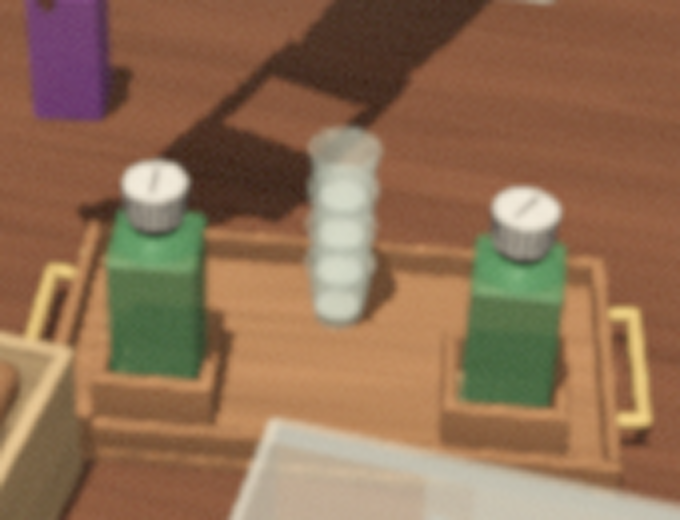

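View pics/h4.png

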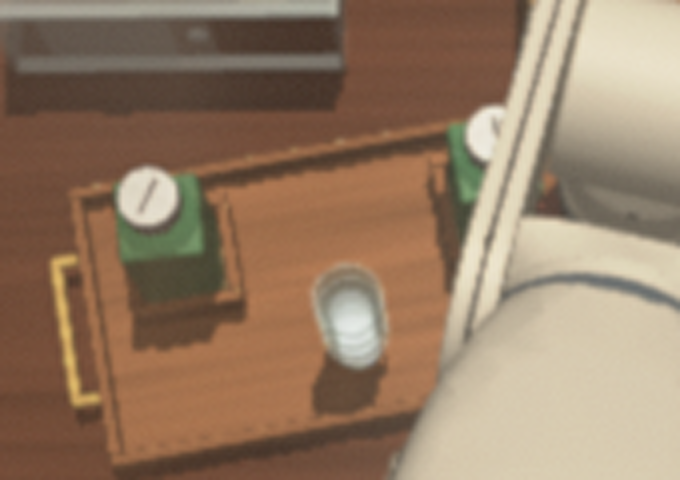

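The cap's mark turned 2.94 rad clockwise, against 2.90 rad turned by the tool. It has stayed one ratchet step past home and has not fallen back. The cap image sank about 0.9 px (2–3 mm), the bottle is seated, and the glasses and the other bottle are in place. I hand in.

```bash
python3 -c "
from workcell import close_job
print(close_job())"
```

```text
the job is handed in; nothing more can be done
None
```

The bottle is standing in the empty well on its cork pad, its cap turned past one click and let go. I handed the job in at about 30.5 s, with the arm clear of everything. The hand-in gives no verdict.

**Placing:** The loose green bottle was gripped on its flats and carried upright. My first position estimate was off by a few mm in x. Five test descents touched a well-wall top, at about 6–23 N against the 45 N limit. I had blamed the rear wall, but the front one was the culprit. After moving about 5 mm towards −x, the bottle went down with no wall contact. It met the pad with its base at 13.0 mm, at about 10 N.

**Cap:** I turned it 2.90 rad clockwise, following it down. The wrist moment rose to about 0.25 N m, then fell to about zero and stayed there for 0.15 rad, and I let go.

**Last checks:**
- **Cap turn:** the mark on the cap shows 2.94 rad of turn, which fits one ratchet step kept.
- **Cap height:** the cap sits about 2–3 mm lower than before.
- **Bottle:** it looks upright and fully in the well.
- **Left alone:** the shot glasses and the other bottle look unmoved.

**Disagreements:** the scene camera placed things 2–3 mm off in y near the tray, compared with the top camera and the arm. The contact moments were too noisy to show which wall was being touched.

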